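Put away the breakfast pile

ROBOT

A 6-joint arm with a two-finger parallel gripper is mounted at the origin on the work surface. World frame = base frame: x ahead of the robot, y to its left, z up, the work surface at z = 0. Lengths are in mm, angles in rad, forces in N, time in s.
With the tool pointing down it reaches from about 275 to 750 mm from the base axis. Payload 10.2 kg.
Tool frame: the origin (TCP) lies between the finger pads; the fingertips stand 19 mm ahead of it and the grasp point (between the pads) is the TCP; z points along the fingers, y is the line along which they close (so a half turn about z gives the same grasp; the last joint's range is limited). The gripper opens to 85 mm and grips with 20 to 120 N. Pads are 22 mm wide; open, the fingers measure 114 mm over their backs; the gripper's body (76 mm by 85 mm) begins 54 mm behind the grasp point. The pads swing forward as they close: fully open they stand 13 mm farther back than shut.
Start: joints at [-1.514, 0.313, 1.498, -0, 1.331, -0.223], TCP at [144.973, -504.593, 250.294] pointing down, gripper open.
Joint ranges: [-2.94, 2.94], [-0.97, 2.17], [0.19, 2.56], [-1.23, 4.37], [0.02, 3.11], [-2.88, 2.88]. Speed limits (rad/s): [2.39, 2.39, 3.01, 3.14, 3.14, 3.14].

INTERFACE

Orientations are given as a unit quaternion [w, x, y, z].
In Python, from rig import sense, capture, finish_job gives the robot as it stands. The module is installed in compiled form; this text tells all that it offers.
- The arm moves only by the tool move_arm, never from a script. Its argument "moves" is a list of rows, each an object with "turn": the turn, a rotation vector about the tool's x, y, z in rad, a list of three; "translation": the shift along the tool's x, y, z in mm, a list of three; "hand": the opening, from 0 (shut) to 1 (fully open). In form: [{"turn": [wx, wy, wz], "translation": [x, y, z], "hand": hand}, ...]. A call has 1 to 10 rows; each row shifts and turns the commanded pose from where the row before left it, along the tool's axes as they then stand; what a row does not reach is not made up. A row lasts 1/12 s, in which the tool goes at most 41.7 mm and 7.16 degrees, less where a joint would pass 70% of its speed; a pose out of reach is approached as far as the arm can. A call with a gripper value outside its range is refused whole. The fingers move at their own pace and stop on an object; "grip_force" is the grip in N (left out, the last holds). Time passes only in rows, so rows that do not move let the fingers close. It gives the time, the measured TCP pose, the force, the opening and the grip force at its end, in the units of the state.
- sense(): the state, without advancing time (a new reading comes with each control period).
- capture(name): name is "scene" or "top" or "wrist"; returns a dict with "image" (384x512x3 uint8, blue, green, red), "z_map" (384x512 float32, mm along the optical axis (not along the pixel's ray), 0 where there is no reading), "vertical_fov" (degrees; the focal length in pixels is half the picture's height over the tangent of half this angle, whatever the lens; pixels are square), "cx", "cy" (the principal point, pixels), "R" (3x3) and "t" (3): a world point X has camera coordinates R X + t; the wrist camera has in their place "T_tool_cam" (4x4, takes a point from camera to tool coordinates, whose origin is the TCP and whose axes are the flange's). Camera axes: x right, y down, z forward; pixel columns grow to the right and rows downward; lengths in mm; the calibration is good to about 2 mm. A picture is of the moment at which its call begins: read the wrist's pose just before it.
- finish_job(): hands the job in; it is judged then, once.
The state is a dict: "time_s": time; "joints": joint angles; "dq": joint speeds; "tau": joint torques, N m; "eef_pos": TCP position; "ee_rot": TCP orientation; "force": force on the tool from outside, world axes, zero at the start; "wrist_torque": the same for the moment, N m; "grip_width": opening from 0.0 (shut) to 1.0 (fully open); "grip_force": force on a finger pad.
Only numpy, scipy, OpenCV 4.12 (cv2) and the standard library are available. Lean on these libraries where they do the work, as an engineer would, in place of code of your own. Each camera call takes 0.05 s, during which the arm holds its last target. There are 200 camera calls.

TASK

The breakfast things were brought to the shelf in one pile: take it apart from the top down, one thing at a time, finishing with each before the next, and set each thing down upright, without dropping it, where it lives. The orange egg cup goes in the middle of the light bamboo coaster, the steel measuring cup in the middle of the dark bamboo coaster, the yellow tin flat inside the grey box with the open flap, and the green tea tin flat inside the rim of the walnut tray. Leave the salt and pepper shakers standing where they are.

Things in the scene. Friction and masses are not known exactly. Their poses are not given: they have to be found in the camera images.
- egg_cup: Orange ceramic egg cup on a foot, 62 mm high, the top of the pile: it stands loose inside the measuring cup and rises 37 mm above its rim. Foot 38 mm across, stem 20 mm, bowl 46 mm across with straight sides from 43 to 62 mm height. 80 g. Origin: centre of its underside; z up.
- measuring_cup: Stainless measuring cup, round, 60 mm across at the rim, 58 mm at the foot, 28 mm high, wall 2.5 mm, floor 3 mm, with one flat handle 14 mm wide along its own +x, at 25 to 28 mm height, ending 90 mm from the axis. It stands upright on the yellow tin. 80 g. Origin: centre of its round underside; z up.
- yellow_tin: Closed yellow oblong tin, 90 mm (its own x) by 56 mm (y) by 32 mm high, lying on the green tea tin, the lid is part of it. 90 g. Origin: centre of its underside; z up.
- tea_tin: Closed dark green oblong tea tin, 120 mm (its own x) by 66 mm (y) by 45 mm high, the bottom of the pile, standing on the work surface, the lid is part of it. 180 g. Origin: centre of its underside; z up.
- light_coaster: Square light (natural) bamboo coaster, 95 by 95 mm, 8 mm thick, fixed: the egg cup's place. Origin: centre of its underside, so its top is at z = 8 mm.
- dark_coaster: Square dark brown bamboo coaster, 95 by 95 mm, 8 mm thick, fixed: the measuring cup's place. Origin: centre of its underside, so its top is at z = 8 mm.
- grey_box: Small grey plastic box, open on top, fixed: the yellow tin's place. Outside 122 mm (its own x) by 148 mm (y), 38 mm high; inside 116 by 142 mm, walls and floor 3 mm. A 120 mm flap on a stiff hinge runs along its far (+x) rim and stands up and leans back 10 to 22 degrees away from the opening, its edge about 160 mm above the work surface. Origin: centre of its underside.
- tray: Small walnut tray, fixed: the tea tin's place. Outside 152 mm (its own x) by 102 mm (y), inside 142 by 92 mm, floor 4 mm thick, rim 12 mm high from the underside. The tin fits only with its long side along the tray's long side. Origin: centre of its underside.
- salt: White salt shaker with a steel cap, 38 mm across, 65 mm high, loose, 120 g; not to be disturbed. Origin: centre of its underside.
- pepper: Black pepper shaker with a steel cap, 38 mm across, 65 mm high, loose, 120 g; not to be disturbed. Origin: centre of its underside.
There are look-alikes about, which are no part of the job. There is more than one size of the light_coaster; the job needs the middle-sized.

How it is judged (in metres and radians):
On the way, in this order (a step that is already met when the one before it is completed fails the run):
1. the egg cup stands released in the middle of the light coaster (horizontal distance between egg_cup and light_coaster below 0.015 m and z of egg_cup in the frame of light_coaster between 0.004 and 0.012 m and angle between egg_cup's own z axis and vertical below 0.1 rad and linear speed of egg_cup below 0.03 m/s and angular speed of egg_cup below 0.3 rad/s and contact force between egg_cup and the fingers below 0.05 N), for 0.2 s.
2. the measuring cup stands released in the middle of the dark coaster (horizontal distance between measuring_cup and dark_coaster below 0.015 m and z of measuring_cup in the frame of dark_coaster between 0.004 and 0.012 m and angle between measuring_cup's own z axis and vertical below 0.1 rad and linear speed of measuring_cup below 0.03 m/s and angular speed of measuring_cup below 0.3 rad/s and contact force between measuring_cup and the fingers below 0.05 N), for 0.2 s.
3. the yellow tin lies released and flat on the floor of the grey box (horizontal distance between yellow_tin and grey_box below 0.045 m and z of yellow_tin in the frame of grey_box between -0.001 and 0.007 m and angle between yellow_tin's own z axis and vertical below 0.1 rad and linear speed of yellow_tin below 0.03 m/s and angular speed of yellow_tin below 0.3 rad/s and contact force between yellow_tin and the fingers below 0.05 N), for 0.2 s.
4. the green tea tin lies released and flat on the floor of the walnut tray (horizontal distance between tea_tin and tray below 0.02 m and z of tea_tin in the frame of tray between 0 and 0.008 m and angle between tea_tin's own z axis and vertical below 0.1 rad and linear speed of tea_tin below 0.03 m/s and angular speed of tea_tin below 0.3 rad/s and contact force between tea_tin and the fingers below 0.05 N), for 0.2 s.
At the end, for the whole second after the job is handed in: Egg cup upright on the light coaster, measuring cup upright on the dark one, each within 15 mm of its middle; yellow tin flat on the grey box's floor, tea tin flat on the walnut tray's floor inside its rim; all released and at rest, done in that order (all of step 1 and all of step 2 and all of step 3 and all of step 4); the robot touches nothing.
It fails at once if a thing of the pile was dropped (fell freely by more than about 2 cm) ((linear speed of egg_cup above 0.65 m/s and contact force between egg_cup and the fingers below 0.01 N) or (linear speed of measuring_cup above 0.65 m/s and contact force between measuring_cup and the fingers below 0.01 N) or (linear speed of yellow_tin above 0.65 m/s and contact force between yellow_tin and the fingers below 0.01 N) or (linear speed of tea_tin above 0.65 m/s and contact force between tea_tin and the fingers below 0.01 N)).
It fails at once if the salt or pepper shaker was shifted by more than 15 mm or tipped (distance of any of salt, pepper from where it was at the start of the episode above 0.015 m or angle between any of salt, pepper's own z axis and vertical above 0.5 rad).
It also fails if it takes over 128 s, if anything falls off the work surface, if the arm or the gripper's body presses on something with over 40 N, if the wrist force passes 120 N, or if a joint passes its speed limit or range.

## Working session

There is one attempt and no reset: what is moved stays moved. The work goes in short steps, Python scripts to look and compute and a tool call to move; the robot and the scene stay as the last step left them, time stands still between calls to the robot, and variables do not carry over. Pictures are saved under pics/ and viewed, at most 14 in all, crops included, and the job is handed in when it is done.

Besides the shell and the picture viewer there is one more tool, called after "Emit:" in YAML: its name, and indented under it one key for each argument. move_arm: Moves the arm, as the interface text tells. Its arguments: {"type":"object","properties":{"moves":{"type":"array","items":{"type":"object","properties":{"turn":{"type":"array","items":{"type":"number"}},"translation":{"type":"array","items":{"type":"number"}},"hand":{"type":"number"}}}},"grip_force":{"type":"number"}},"required":["moves"]}

```bash
mkdir -p pics; cat > h.py <<'E'
import numpy as np, cv2
from rig import sense, capture
from scipy.spatial.transform import Rotation as Ro
def cap(n):
    s=sense(); c=capture(n); 
    z=c["z_map"]; H,W=z.shape; f=H/2/np.tan(np.radians(c["vertical_fov"])/2)
    v,u=np.mgrid[:H,:W]; P=np.stack([(u-c["cx"])/f*z,(v-c["cy"])/f*z,z],-1)
    if "R" in c: X=(P-np.array(c["t"]).ravel())@np.array(c["R"])
    else:
        T=np.array(c["T_tool_cam"]); q=s["ee_rot"]; R=Ro.from_quat([q[1],q[2],q[3],q[0]]).as_matrix()
        X=(P@T[:3,:3].T+T[:3,3])@R.T+np.array(s["eef_pos"])
    X[z==0]=np.nan
    return c["image"],X,c
E
python3 - <<'E'
from h import *
print(sense())
for n in("top","scene"):
    im,X,c=cap(n); cv2.imwrite(f"pics/{n}0.png",im); np.savez(f"{n}0.npz",im=im,X=X)
    print(n,{k:c[k] for k in("vertical_fov","cx","cy","R","t")})
E
```

```text
{'time_s': 0.0, 'joints': array([-1.51440295e+00,  3.13458758e-01,  1.49841387e+00, -1.41408421e-05,
        1.33101249e+00, -2.23395403e-01]), 'dq': array([ 1.41235328e-03, -3.03824213e-05, -1.82581729e-03, -3.71539090e-04,
        5.27776956e-04, -9.91579456e-04]), 'tau': array([-2.80685606e-05, -4.12265289e+01, -2.59740472e+01, -1.53611377e-04,
        4.17015268e-03, -9.85819746e-07]), 'eef_pos': array([ 144.95440229, -504.35509471,  249.73931988]), 'ee_rot': array([-6.44555489e-04,  9.90230286e-01,  1.39440178e-01,  4.70554176e-05]), 'force': array([-0.343041  ,  0.14334094,  0.7724531 ]), 'wrist_torque': array([-0.04875463,  0.02105673, -0.03302153]), 'grip_force': 0.0, 'grip_width': 0.9963951042751164}
top {'vertical_fov': 43.53193438594794, 'cx': 254.7850207492351, 'cy': 188.9911500062988, 'R': array([[-0.00171271, -0.99999523, -0.00256875],
       [-0.97673684,  0.00222369, -0.21442997],
       [ 0.21443466,  0.00214174, -0.97673599]]), 't': array([  77.65280039,  496.93091184, 1561.46240977])}
scene {'vertical_fov': 53.18775138017444, 'cx': 255.16336272713602, 'cy': 191.78652791986465, 'R': array([[ 0.72985758,  0.68352033, -0.01038641],
       [ 0.54667735, -0.59272519, -0.59145644],
       [-0.41042879,  0.42600095, -0.80627005]]), 't': array([-407.1869205 , -184.53499601, 1364.15795889])}
```

View pics/top0.png

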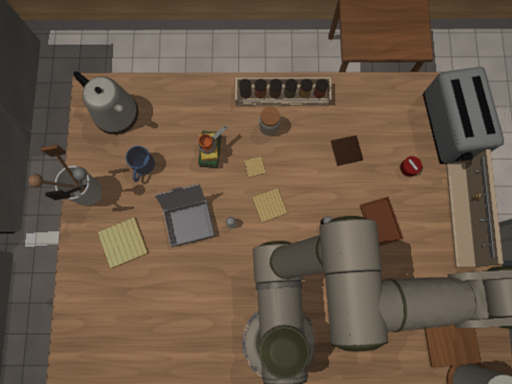

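View pics/scene0.png

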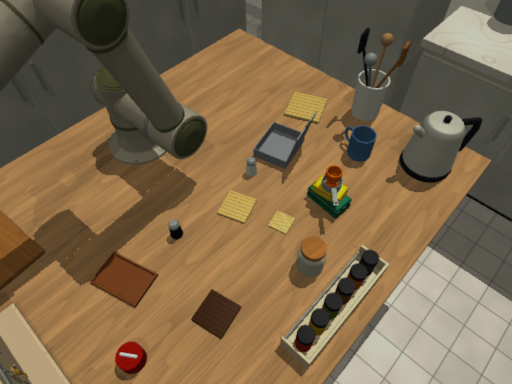

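The top picture shows the pile at (208,148), light coasters small (255,167), middle (270,205) and large (123,242), dark coaster (347,150), grey box (188,222), tray (381,220), salt (231,223), pepper (326,222). The scene picture agrees.

```bash
cat > m.py <<'E'
from h import *
T=np.load("top0.npz"); S=np.load("scene0.npz")
def rect(name,P):
    r=cv2.minAreaRect(P[:,:2].astype(np.float32)); print(name,len(P),"c",np.round(r[0],1),"size",np.round(r[1],1),"ang",round(r[2],1),"z",np.round(np.percentile(P[:,2],[5,50,95]),1))
def sel(D,u,v,w,zl,zh,hs=None):
    X=D["X"][v-w:v+w,u-w:u+w].reshape(-1,3); im=cv2.cvtColor(D["im"],cv2.COLOR_BGR2HSV)[v-w:v+w,u-w:u+w].reshape(-1,3).astype(int)
    m=(X[:,2]>zl)&(X[:,2]<zh)
    if hs: m&=(im[:,0]>=hs[0])&(im[:,0]<=hs[1])&(im[:,1]>hs[2])
    return X[m]
for n,D,L in(("top",T,dict(mid=(270,205,22),small=(255,167,14),dark=(347,150,20),tray=(381,220,30),pile=(208,148,30),box=(188,222,42),salt=(231,223,11),pep=(326,222,9))),
           ("scene",S,dict(mid=(237,207,24),dark=(216,313,28),tray=(124,278,34),pile=(330,190,38),box=(283,147,38),salt=(251,167,13),pep=(175,229,12)))):
    print(n)
    for k,(u,v,w) in L.items():
        if k in("mid","small","dark"): rect(k,sel(D,u,v,w,4,14))
        elif k=="tray": rect("rim",sel(D,u,v,w,8,18)); rect("traycall",sel(D,u,v,w,2,18))
        elif k=="pile":
            rect("green",sel(D,u,v,w,38,50)); rect("yellow",sel(D,u,v,w,71,83)); rect("mc rim",sel(D,u,v,w,98,112)); rect("egg",sel(D,u,v,w,125,150)); rect("all",sel(D,u,v,w,20,200))
        elif k=="box": rect("rim",sel(D,u,v,w,34,42)); rect("floor",sel(D,u,v,w,1,8)); rect("flap",sel(D,u,v,w,60,180)); rect("flaptop",sel(D,u,v,w,145,180))
        else: rect(k,sel(D,u,v,w,20,80))
E
python3 m.py
```

```text
top
mid 782 c [453.5  25.8] size [151.  148.8] ang 0.0 z [ 4.3  7.6 12.4]
small 274 c [588.2  77.4] size [98.9 94.9] ang 0.1 z [ 4.2  6.6 11.5]
dark 708 c [ 650.3 -246.9] size [140.  143.9] ang 89.9 z [ 4.4  7.9 12.9]
rim 346 c [ 401.7 -349.5] size [199.2 198.4] ang 86.7 z [ 8.1 10.7 16.3]
traycall 1421 c [ 401.8 -356.7] size [208.3 204.3] ang 89.9 z [ 2.3  5.3 13.6]
green 160 c [646.6 235.1] size [ 66.1 122. ] ang 84.4 z [39.4 44.4 49.2]
yellow 158 c [643.9 236.4] size [91.4 56.7] ang 6.0 z [72.3 77.8 82.2]
mc rim 127 c [656.6 209.7] size [ 47.4 117.8] ang 36.8 z [100.2 105.9 111.3]
egg 78 c [641.9 239.4] size [44.9 43.1] ang 40.4 z [126.2 137.8 146.6]
all 758 c [649.2 221.2] size [ 94.7 129.6] ang 84.6 z [ 34.7  79.4 138. ]
rim 142 c [396.9 275.6] size [128.4 202.4] ang 14.2 z [34.6 38.  41.3]
floor 2404 c [397.8 309.8] size [288.1 291.3] ang 0.2 z [1.2 3.3 7.1]
flap 696 c [451.6 269.2] size [244.6  89.8] ang 75.3 z [ 65.6 112.9 156.6]
flaptop 133 c [475.6 323.5] size [ 10.9 145.6] ang 13.4 z [145.7 152.9 162.8]
salt 91 c [389.1 157.7] size [29.8 33.2] ang 77.7 z [27.2 60.2 68.5]
p
[... 472 characters left out ...]
ze [216.3  62.6] ang 1.8 z [72.7 76.6 81.7]
mc rim 144 c [664.6 211.8] size [ 55.1 106. ] ang 36.6 z [100.1 103.9 109.2]
egg 149 c [642.5 240.9] size [44.3 44.7] ang 53.7 z [126.2 136.2 142.8]
all 1334 c [631. 290.] size [257.1 263.3] ang 46.1 z [ 25.1  75.  137.4]
rim 161 c [399.3 266. ] size [127.3 232.6] ang 14.0 z [34.4 37.4 40.9]
floor 1498 c [386.2 327.4] size [278.2 358.9] ang 42.4 z [1.1 2.5 6.4]
flap 229 c [460.3 231.8] size [218.9 237.1] ang 43.8 z [ 62.2  97.8 157.4]
flaptop 56 c [476.1 324.3] size [  6.3 142.6] ang 13.6 z [147.5 154.  162.2]
salt 136 c [382.4 184.1] size [32.7 84.9] ang 21.4 z [22.8 47.8 64.9]
pep 159 c [ 393.5 -162. ] size [33.2 27.6] ang 64.1 z [23.3 52.8 64.5]
```

```bash
cat > m2.py <<'E'
from h import *
def load(n,tag="0"):
    D=np.load(f"{n}{tag}.npz"); return D["im"],D["X"]
CAL={"top":(43.53193438594794,254.7850207492351,188.9911500062988,[[-0.00171271,-0.99999523,-0.00256875],[-0.97673684,0.00222369,-0.21442997],[0.21443466,0.00214174,-0.97673599]],[77.65280039,496.93091184,1561.46240977]),
"scene":(53.18775138017444,255.16336272713602,191.78652791986465,[[0.72985758,0.68352033,-0.01038641],[0.54667735,-0.59272519,-0.59145644],[-0.41042879,0.42600095,-0.80627005]],[-407.1869205,-184.53499601,1364.15795889])}
def onplane(n,uv,z):
    fv,cx,cy,R,t=CAL[n]; R=np.array(R);t=np.array(t); f=192/np.tan(np.radians(fv)/2)
    d=np.c_[(uv[:,0]-cx)/f,(uv[:,1]-cy)/f,np.ones(len(uv))]@R; o=-R.T@t
    return (o+d*((z-o[2])/d[:,2])[:,None])[:,:2]
def blob(n,seed,w,z,tol=35,tag="0"):
    im,X=load(n,tag); lab=im.astype(int); u,v=seed
    ref=np.median(im[v-4:v+5,u-4:u+5].reshape(-1,3),0)
    m=(np.abs(lab-ref).max(-1)<tol).astype(np.uint8); k=np.zeros_like(m); k[v-w:v+w,u-w:u+w]=1; m&=k
    m=cv2.morphologyEx(m,cv2.MORPH_OPEN,np.ones((3,3))); 
    N,L,st,c=cv2.connectedComponentsWithStats(m); l=L[v,u] or 1+st[1:,4].argmax()
    vv,uu=np.nonzero(L==l); r=cv2.minAreaRect(onplane(n,np.c_[uu,vv].astype(float),z).astype(np.float32))
    P=onplane(n,np.array([[uu.mean(),vv.mean()]]),z)[0]
    print(n,seed,"n",len(uu),"rect",np.round(r[0],1),np.round(r[1],1),round(r[2],1),"mean",np.round(P,1),"ref",ref)
if __name__=="__main__":
    for t in(25,40):
        blob("top",(270,205),22,8,t); blob("scene",(237,207),26,8,t)
        blob("top",(347,150),22,8,t); blob("scene",(216,313),30,8,t)
        blob("top",(381,220),32,6,t); blob("scene",(124,278),38,6,t)
        blob("top",(190,225),40,3,t); blob("scene",(278,150),38,3,t)
        blob("top",(255,167),16,8,t);
    # flap + box rim
    im,X=load("top"); 
    for n,u,v,w in(("top",188,222,44),("scene",283,147,44)):
        im,X=load(n); Q=X[v-w:v+w,u-w:u+w].reshape(-1,3)
        for zl,zh in((33,43),(60,90),(145,165)):
            q=Q[(Q[:,2]>zl)&(Q[:,2]<zh)&(Q[:,1]>215)]; r=cv2.minAreaRect(q[:,:2].astype(np.float32)); print(n,zl,len(q),np.round(r[0],1),np.round(r[1],1),round(r[2],1))
    for n,u,v,w in(("top",208,148,30),("scene",330,190,38)):
        im,X=load(n); Q=X[v-w:v+w,u-w:u+w].reshape(-1,3)
        q=Q[(Q[:,2]>92)&(Q[:,2]<115)]; d=np.hypot(q[:,0]-642,q[:,1]-240); q=q[(d>45)&(d<100)]
        a=q.mean(0); print("handle",len(q),a, np.degrees(np.arctan2(a[1]-240,a[0]-642)))
E
python3 m2.py
```

```text
top (270, 205) n 718 rect [453.2  27.8] [93.6 93. ] 20.1 mean [452.6  28. ] ref [ 90. 135. 157.]
scene (237, 207) n 719 rect [452.2  28.9] [91.4 92.2] 20.8 mean [453.3  28.4] ref [ 87. 163. 193.]
top (347, 150) n 675 rect [ 647.2 -246.4] [93.3 93.4] 12.0 mean [ 646.8 -246.6] ref [22. 33. 50.]
scene (216, 313) n 1333 rect [ 649.9 -245.9] [93.9 95.7] 12.2 mean [ 651.1 -247.5] ref [23. 40. 62.]
top (381, 220) n 1008 rect [ 394.7 -352.3] [151.  102.7] 16.6 mean [ 401.9 -355. ] ref [35. 53. 89.]
scene (124, 278) n 1630 rect [ 397.  -352.6] [141.9  93.3] 16.3 mean [ 400.8 -353.6] ref [ 29.  62. 111.]
top (190, 225) n 1193 rect [387.1 293.6] [110.9 128.4] 14.2 mean [386.6 293.1] ref [114. 113. 115.]
scene (278, 150) n 611 rect [380.5 307. ] [104.1 100.6] 13.8 mean [380.1 304.4] ref [125. 126. 122.]
top (255, 167) n 290 rect [590.2  78.8] [60.4 61.2] 14.3 mean [589.5  78.2] ref [ 88. 132. 156.]
top (270, 205) n 1863 rect [453.3  25.9] [149.1 150.1] 89.9 mean [453.1  26.4] ref [ 90. 135. 157.]
scene (237, 207) n 1040 rect [426.9  41.9] [134.6 134.9] 19.8 mean [436.8  29.6] ref [ 87. 163. 193.
[... 420 characters left out ...]
5) n 1259 rect [388.5 293.4] [115.1 130.8] 14.2 mean [387.9 293.1] ref [114. 113. 115.]
scene (278, 150) n 636 rect [380.6 307. ] [105.9 103.9] 13.8 mean [380.1 304.3] ref [125. 126. 122.]
top (255, 167) n 1000 rect [588.   77.7] [109.1 112. ] 89.9 mean [587.8  77.7] ref [ 88. 132. 156.]
top 33 166 [389.5 301.8] [129.8 148.4] 14.3
top 60 182 [455.8 318.7] [ 13.1 145.4] 14.1
top 145 130 [475.6 323.5] [ 10.9 145.6] 13.4
scene 33 158 [450.8 301.2] [167.3 276.6] 89.6
scene 60 109 [515.8 271.8] [ 86.9 245.4] 53.1
scene 145 55 [476.1 324.3] [  6.3 142.6] 13.6
handle 58 [689.19415288 188.95292405 104.80134967] -47.24593232448961
handle 67 [688.19068311 191.0970371  104.15123051] -46.633758628165204
```

Emit:
move_arm:
  moves:
    - {"turn": [0, 0, 0], "translation": [0, 0, 0], "hand": 1}
  grip_force: 30

```text
time_s: 0.18
eef_pos: [144.9, -504.4, 249.9]
ee_rot: [-0.0, 0.99, 0.139, 0.0]
force: [0.1, 0.5, -0.5]
grip_width: 1.001
grip_force: 0.0
```

Emit:
move_arm:
  moves:
    - {"turn": [0, 0, 0], "translation": [31, -26, 0], "hand": 1}
    - {"turn": [0, 0, 0], "translation": [31, -26, 0], "hand": 1}
    - {"turn": [0, 0, 0], "translation": [31, -26, 0], "hand": 1}
    - {"turn": [0, 0, 0], "translation": [31, -26, 0], "hand": 1}
    - {"turn": [0, 0, 0], "translation": [31, -26, 0], "hand": 1}
    - {"turn": [0, 0, 0], "translation": [31, -26, 0], "hand": 1}
    - {"turn": [0, 0, 0], "translation": [31, -26, 0], "hand": 1}
    - {"turn": [0, 0, 0], "translation": [31, -26, 0], "hand": 1}
    - {"turn": [0, 0, 0], "translation": [31, -26, 0], "hand": 1}
    - {"turn": [0, 0, 0], "translation": [31, -26, 0], "hand": 1}

```text
time_s: 1.02
eef_pos: [371.7, -167.2, 250.4]
ee_rot: [0.0, 0.99, 0.139, 0.0]
force: [0.9, -0.8, 0.9]
grip_width: 1.001
grip_force: 0.0
```

Emit:
move_arm:
  moves:
    - {"turn": [0, 0, 0], "translation": [31, -26, 0], "hand": 1}
    - {"turn": [0, 0, 0], "translation": [31, -26, 0], "hand": 1}
    - {"turn": [0, 0, 0], "translation": [31, -26, 0], "hand": 1}
    - {"turn": [0, 0, 0], "translation": [31, -26, 0], "hand": 1}
    - {"turn": [0, 0, 0], "translation": [31, -26, 0], "hand": 1}
    - {"turn": [0, 0, 0], "translation": [31, -26, 0], "hand": 1}
    - {"turn": [0, 0, 0], "translation": [31, -26, 0], "hand": 1}
    - {"turn": [0, 0, 0], "translation": [31, -26, 0], "hand": 1}
    - {"turn": [0, 0, 0], "translation": [31, -26, 0], "hand": 1}
    - {"turn": [0, 0, 0], "translation": [0, 0, 0], "hand": 1}

```text
time_s: 1.85
eef_pos: [576.3, 137.8, 248.8]
ee_rot: [-0.001, 0.99, 0.142, -0.0]
force: [-0.3, -0.4, -0.6]
grip_width: 0.997
grip_force: 0.0
```

```bash
cat > d.py <<'E'
import sys
from h import *
def go(x,y,z,yaw):
    s=sense(); q=s["ee_rot"]; R=Ro.from_quat([q[1],q[2],q[3],q[0]]); M=R.as_matrix(); cy=np.degrees(np.arctan2(M[1,0],M[0,0]))
    e=np.array([x,y,z])-s["eef_pos"]; a=np.radians(yaw); Rt=np.array([[np.cos(a),np.sin(a),0],[np.sin(a),-np.cos(a),0],[0,0,-1]])
    rv=(R.inv()*Ro.from_matrix(Rt)).as_rotvec()
    print("t",round(s["time_s"],1),"pos",np.round(s["eef_pos"],1),"yaw",round(cy,1),"j6",round(s["joints"][5],2),"| turn",np.round(rv,3),"| tool shift now",np.round(M.T@e,1),"after turn",np.round(Rt.T@e,1))
if __name__=="__main__": go(*map(float,sys.argv[1:5]))
E
python3 d.py 642 240 250 -47
```

```text
t 1.9 pos [576.3 137.8 248.8] yaw 16.3 j6 1.32 | turn [-1.000e-03  1.000e-03  1.105e+00] | tool shift now [ 91.7 -79.7  -1.1] after turn [ -30.  -117.7   -1.2]
```

Emit:
move_arm:
  moves:
    - {"turn": [0, 0, 0.11], "translation": [0, 0, 0], "hand": 1}
    - {"turn": [0, 0, 0.11], "translation": [0, 0, 0], "hand": 1}
    - {"turn": [0, 0, 0.11], "translation": [0, 0, 0], "hand": 1}
    - {"turn": [0, 0, 0.11], "translation": [0, 0, 0], "hand": 1}
    - {"turn": [0, 0, 0.11], "translation": [0, 0, 0], "hand": 1}
    - {"turn": [0, 0, 0.11], "translation": [0, 0, 0], "hand": 1}
    - {"turn": [0, 0, 0.11], "translation": [0, 0, 0], "hand": 1}
    - {"turn": [0, 0, 0.11], "translation": [0, 0, 0], "hand": 1}
    - {"turn": [0, 0, 0.11], "translation": [0, 0, 0], "hand": 1}
    - {"turn": [0, 0, 0.11], "translation": [0, 0, 0], "hand": 1}

```text
time_s: 2.68
eef_pos: [574.5, 132.6, 250.1]
ee_rot: [0.0, 0.916, -0.401, -0.0]
force: [0.6, -0.0, -0.1]
grip_width: 0.998
grip_force: 0.0
```

Emit:
move_arm:
  moves:
    - {"turn": [0, 0, 0], "translation": [-7.5, -29, 0], "hand": 1}
    - {"turn": [0, 0, 0], "translation": [-7.5, -29, 0], "hand": 1}
    - {"turn": [0, 0, 0], "translation": [-7.5, -29, 0], "hand": 1}
    - {"turn": [0, 0, 0], "translation": [-7.5, -29, 0], "hand": 1}
    - {"turn": [0, 0, 0], "translation": [0, 0, 0], "hand": 1}
    - {"turn": [0, 0, 0], "translation": [0, 0, 0], "hand": 1}

```text
time_s: 3.18
eef_pos: [639.0, 234.6, 249.0]
ee_rot: [0.001, 0.917, -0.398, -0.001]
force: [0.6, -0.7, -0.6]
grip_width: 1.003
grip_force: 0.0
```

```bash
python3 d.py 642 240 180 -47; python3 - <<'E'
from h import *
for n in("wrist","top"):
    im,X,c=cap(n); cv2.imwrite(f"pics/{n}1.png",im); np.savez(f"{n}1.npz",im=im,X=X)
    Q=X.reshape(-1,3); d=np.hypot(Q[:,0]-642,Q[:,1]-240)
    for zl,zh,w in((134,150,40),(71,83,75),(40,50,90)):
        q=Q[(Q[:,2]>zl)&(Q[:,2]<zh)&(d<w)]
        if len(q)>5: r=cv2.minAreaRect(q[:,:2].astype(np.float32)); print(n,zl,len(q),np.round(r[0],1),np.round(r[1],1),round(r[2],1),q[:,2].mean().round(1))
E
```

```text
t 3.2 pos [639.  234.6 249. ] yaw -46.9 j6 2.57 | turn [0.001 0.001 0.002] | tool shift now [-1.9 -6.  69. ] after turn [-1.9 -5.9 69. ]
wrist 134 1178 [642.3 240.3] [45.2 45.3] 69.7 141.6
wrist 71 2554 [643.7 237.2] [90.1 56.3] 6.1 79.0
wrist 40 1615 [646.1 236.2] [ 65.8 120.2] 84.9 46.3
```

View pics/wrist1.png

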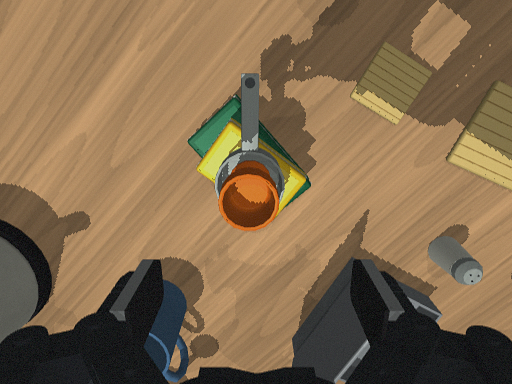

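The wrist picture shows the egg cup at (248,197) on top, the handle pointing up the image to (250,85), square to the finger line. The measured sizes match.

Emit:
move_arm:
  moves:
    - {"turn": [0, 0, 0], "translation": [-1, -3, 30], "hand": 1}
    - {"turn": [0, 0, 0], "translation": [-1, -3, 30], "hand": 1}
    - {"turn": [0, 0, 0], "translation": [0, 0, 25], "hand": 1}
    - {"turn": [0, 0, 0], "translation": [0, 0, 15], "hand": 1}
    - {"turn": [0, 0, 0], "translation": [0, 0, 10], "hand": 1}
    - {"turn": [0, 0, 0], "translation": [0, 0, 5], "hand": 1}
    - {"turn": [0, 0, 0], "translation": [0, 0, 0], "hand": 1}
    - {"turn": [0, 0, 0], "translation": [0, 0, 0], "hand": 1}
  grip_force: 25

```text
time_s: 3.95
eef_pos: [642.5, 239.2, 136.6]
ee_rot: [-0.001, 0.917, -0.399, 0.001]
force: [0.8, -0.4, -0.1]
grip_width: 0.998
grip_force: 0.0
```

```bash
python3 d.py 642 240 133 -47
```

```text
t 4.0 pos [642.5 239.2 136.6] yaw -47.0 j6 2.58 | turn [-0.002 -0.001 -0.   ] | tool shift now [-0.9 -0.2  3.6] after turn [-0.9 -0.2  3.6]
```

Emit:
move_arm:
  moves:
    - {"turn": [0, 0, 0], "translation": [0, 0, 5], "hand": 1}
    - {"turn": [0, 0, 0], "translation": [0, 0, 0], "hand": 0.4}
    - {"turn": [0, 0, 0], "translation": [0, 0, 0], "hand": 0.4}
    - {"turn": [0, 0, 0], "translation": [0, 0, 0], "hand": 0.4}
    - {"turn": [0, 0, 0], "translation": [0, 0, 0], "hand": 0.3}
    - {"turn": [0, 0, 0], "translation": [0, 0, 0], "hand": 0.3}
    - {"turn": [0, 0, 0], "translation": [0, 0, 0], "hand": 0.3}
    - {"turn": [0, 0, 0], "translation": [0, 0, 0], "hand": 0.3}
  grip_force: 25

```text
time_s: 4.62
eef_pos: [642.2, 239.5, 130.8]
ee_rot: [-0.0, 0.917, -0.399, 0.0]
force: [-1.0, -0.1, 3.3]
grip_width: 0.536
grip_force: 25.8
```

Gripped at 45.6 mm, as expected. Lift.

Emit:
move_arm:
  moves:
    - {"turn": [0, 0, 0], "translation": [0, 0, -5], "hand": 0.3}
    - {"turn": [0, 0, 0], "translation": [0, 0, -10], "hand": 0.3}
    - {"turn": [0, 0, 0], "translation": [0, 0, -20], "hand": 0.3}
    - {"turn": [0, 0, 0], "translation": [0, 0, -25], "hand": 0.3}
    - {"turn": [0, 0, 0], "translation": [0, 0, -25], "hand": 0.3}
    - {"turn": [0, 0, 0], "translation": [0, 0, -15], "hand": 0.3}
    - {"turn": [0, 0, 0], "translation": [0, 0, 0], "hand": 0.3}
    - {"turn": [0, 0, 0], "translation": [0, 0, 0], "hand": 0.3}

```text
time_s: 5.28
eef_pos: [642.1, 239.5, 230.7]
ee_rot: [-0.0, 0.917, -0.399, 0.0]
force: [-0.2, -0.2, -1.3]
grip_width: 0.535
grip_force: 25.9
```

```bash
python3 d.py 453 28 150 -47
```

```text
t 5.3 pos [642.1 239.5 230.7] yaw -47.0 j6 2.58 | turn [-0.001 -0.001  0.   ] | tool shift now [ 25.7 282.6  80.5] after turn [ 25.7 282.5  80.7]
```

Emit:
move_arm:
  moves:
    - {"turn": [0, 0, 0], "translation": [1, 15, 0], "hand": 0.3}
    - {"turn": [0, 0, 0], "translation": [3, 30, 5], "hand": 0.3}
    - {"turn": [0, 0, 0], "translation": [3, 38, 10], "hand": 0.3}
    - {"turn": [0, 0, 0], "translation": [4, 38, 10], "hand": 0.3}
    - {"turn": [0, 0, 0], "translation": [4, 38, 10], "hand": 0.3}
    - {"turn": [0, 0, 0], "translation": [4, 38, 10], "hand": 0.3}
    - {"turn": [0, 0, 0], "translation": [3, 38, 10], "hand": 0.3}
    - {"turn": [0, 0, 0], "translation": [2, 30, 15], "hand": 0.3}
    - {"turn": [0, 0, 0], "translation": [1.7, 17.5, 10], "hand": 0.3}
    - {"turn": [0, 0, 0], "translation": [0, 0, 0], "hand": 0.3}

```text
time_s: 6.12
eef_pos: [449.4, 26.6, 147.4]
ee_rot: [0.001, 0.917, -0.4, -0.003]
force: [-0.1, -0.7, -0.5]
grip_width: 0.536
grip_force: 26.1
```

Emit:
move_arm:
  moves:
    - {"turn": [0, 0, 0], "translation": [0, 0, 20], "hand": 0.3}
    - {"turn": [0, 0, 0], "translation": [0, 0, 20], "hand": 0.3}
    - {"turn": [0, 0, 0], "translation": [0, 0, 15], "hand": 0.3}
    - {"turn": [0, 0, 0], "translation": [0, 0, 10], "hand": 0.3}
    - {"turn": [0, 0, 0], "translation": [0, 0, 5], "hand": 0.3}
    - {"turn": [0, 0, 0], "translation": [0, 0, 0], "hand": 0.3}
    - {"turn": [0, 0, 0], "translation": [0, 0, 0], "hand": 0.3}

```text
time_s: 6.7
eef_pos: [453.0, 28.2, 80.3]
ee_rot: [0.0, 0.917, -0.399, -0.0]
force: [-0.7, -0.6, -0.6]
grip_width: 0.537
grip_force: 26.1
```

```bash
python3 d.py 453 28 59.5 -47;  python3 - <<'E'
from h import *
im,X,c=cap("scene"); cv2.imwrite("pics/s2.png",cv2.resize(im[120:300,140:380],(720,540)))
E
```

```text
t 6.7 pos [453.   28.2  80.3] yaw -47.0 j6 2.19 | turn [0. 0. 0.] | tool shift now [ 0.1  0.2 20.8] after turn [ 0.1  0.2 20.8]
```

View pics/s2.png

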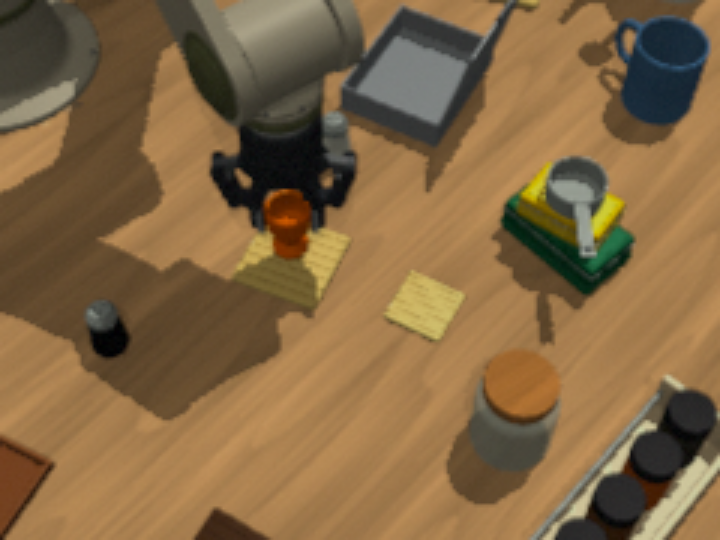

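The crop shows the egg cup upright in the fingers above the middle coaster (290,225), and the rest of the pile undisturbed (575,200).

Emit:
move_arm:
  moves:
    - {"turn": [0, 0, 0], "translation": [0, 0, 10], "hand": 0.3}
    - {"turn": [0, 0, 0], "translation": [0, 0, 6], "hand": 0.3}
    - {"turn": [0, 0, 0], "translation": [0, 0, 3], "hand": 0.3}
    - {"turn": [0, 0, 0], "translation": [0, 0, 1], "hand": 0.3}
    - {"turn": [0, 0, 0], "translation": [0, 0, 0], "hand": 0.3}
    - {"turn": [0, 0, 0], "translation": [0, 0, 0], "hand": 0.3}

```text
time_s: 7.25
eef_pos: [453.1, 28.0, 60.6]
ee_rot: [-0.0, 0.917, -0.399, 0.0]
force: [0.7, -1.0, -0.4]
grip_width: 0.536
grip_force: 26.1
```

Emit:
move_arm:
  moves:
    - {"turn": [0, 0, 0], "translation": [0, 0, 1], "hand": 0.3}
    - {"turn": [0, 0, 0], "translation": [0, 0, 0.5], "hand": 0.3}
    - {"turn": [0, 0, 0], "translation": [0, 0, 0], "hand": 0.3}
    - {"turn": [0, 0, 0], "translation": [0, 0, 0], "hand": 0.3}

```text
time_s: 7.58
eef_pos: [453.0, 28.0, 58.9]
ee_rot: [-0.0, 0.917, -0.399, 0.0]
force: [-0.5, -0.2, -1.0]
grip_width: 0.539
grip_force: 26.1
```

Emit:
move_arm:
  moves:
    - {"turn": [0, 0, 0], "translation": [0, 0, 1], "hand": 0.3}
    - {"turn": [0, 0, 0], "translation": [0, 0, 0], "hand": 0.3}
    - {"turn": [0, 0, 0], "translation": [0, 0, 0], "hand": 0.3}

```text
time_s: 7.83
eef_pos: [453.3, 27.9, 58.7]
ee_rot: [-0.0, 0.917, -0.399, 0.0]
force: [-2.6, 0.9, 11.4]
grip_width: 0.538
grip_force: 26.8
```

Contact. Release and rise.

Emit:
move_arm:
  moves:
    - {"turn": [0, 0, 0], "translation": [0, 0, -0.5], "hand": 0.3}
    - {"turn": [0, 0, 0], "translation": [0, 0, 0], "hand": 0.7}
    - {"turn": [0, 0, 0], "translation": [0, 0, 0], "hand": 1}
    - {"turn": [0, 0, 0], "translation": [0, 0, 0], "hand": 1}
    - {"turn": [0, 0, 0], "translation": [0, 0, 0], "hand": 1}
    - {"turn": [0, 0, 0], "translation": [0, 0, 0], "hand": 1}
    - {"turn": [0, 0, 0], "translation": [0, 0, -10], "hand": 1}
    - {"turn": [0, 0, 0], "translation": [0, 0, -25], "hand": 1}
    - {"turn": [0, 0, 0], "translation": [0, 0, -30], "hand": 1}
    - {"turn": [0, 0, 0], "translation": [0, 0, -35], "hand": 1}

```text
time_s: 8.67
eef_pos: [452.2, 28.1, 158.6]
ee_rot: [0.0, 0.917, -0.399, -0.001]
force: [0.5, -0.3, -0.0]
grip_width: 1.003
grip_force: 0.0
```

```bash
python3 d.py 642 240 190 -47;  python3 - <<'E'
from h import *
im,X,c=cap("wrist")
Q=X.reshape(-1,3);hsv=cv2.cvtColor(im,cv2.COLOR_BGR2HSV).reshape(-1,3); o=(hsv[:,0]<15)&(hsv[:,1]>200)
d=np.hypot(Q[:,0]-453,Q[:,1]-28); q=Q[(Q[:,2]>55)&(Q[:,2]<90)&(d<40)]
print(len(q),cv2.minAreaRect(q[:,:2].astype(np.float32)),np.percentile(q[:,2],[5,50,95]))
E
```

```text
t 8.7 pos [452.2  28.1 158.6] yaw -47.0 j6 2.19 | turn [0.002 0.002 0.   ] | tool shift now [ -25.5 -283.3  -31.8] after turn [ -25.5 -283.3  -31.4]
1764 ((453.2073059082031, 28.7600040435791), (45.25079345703125, 45.45789337158203), 68.77886962890625) [56.64100879 70.1238442  72.18080985]
```

Egg cup stands at (453,29), top 70 mm. Back to the pile.

Emit:
move_arm:
  moves:
    - {"turn": [0, 0, 0], "translation": [-2, -15, -20], "hand": 1}
    - {"turn": [0, 0, 0], "translation": [-3, -38, -11], "hand": 1}
    - {"turn": [0, 0, 0], "translation": [-3, -38, 0], "hand": 1}
    - {"turn": [0, 0, 0], "translation": [-3, -38, 0], "hand": 1}
    - {"turn": [0, 0, 0], "translation": [-3, -38, 0], "hand": 1}
    - {"turn": [0, 0, 0], "translation": [-3, -38, 0], "hand": 1}
    - {"turn": [0, 0, 0], "translation": [-3, -38, 0], "hand": 1}
    - {"turn": [0, 0, 0], "translation": [-3, -38, 0], "hand": 1}
    - {"turn": [0, 0, 0], "translation": [0, 0, 0], "hand": 1}
    - {"turn": [0, 0, 0], "translation": [0, 0, 0], "hand": 1}

```text
time_s: 9.55
eef_pos: [643.0, 237.6, 187.3]
ee_rot: [0.001, 0.917, -0.398, -0.001]
force: [0.2, 0.3, -1.3]
grip_width: 0.999
grip_force: 0.0
```

```bash
cat > mc.py <<'E'
from h import *
im,X,c=cap("wrist"); cv2.imwrite("pics/w3.png",im)
Q=X.reshape(-1,3); d=np.hypot(Q[:,0]-642,Q[:,1]-240)
q=Q[(Q[:,2]>101)&(Q[:,2]<112)&(d<44)]; h=Q[(Q[:,2]>98)&(Q[:,2]<112)&(d>48)&(d<100)]
from scipy.optimize import least_squares
f=lambda p,q:np.abs(np.hypot(q[:,0]-p[0],q[:,1]-p[1])-28.7)
s=least_squares(lambda p:np.maximum(f(p,q)-1.3,0),[642,240],loss="soft_l1"); print(len(q),s.x,np.median(f(s.x,q)),q[:,2].mean()); c=s.x
a=h.mean(0); print("handle",len(h),a,np.degrees(np.arctan2(a[1]-c[1],a[0]-c[0])))
q=Q[(Q[:,2]>71)&(Q[:,2]<84)&(d<75)]; print("yellow",cv2.minAreaRect(q[:,:2].astype(np.float32)))
q=Q[(Q[:,2]>40)&(Q[:,2]<50)&(d<90)]; print("green",cv2.minAreaRect(q[:,:2].astype(np.float32)))
E
python3 mc.py; python3 d.py 642 240 190 -47
```

```text
1749 [645.02967795 237.37029456] 1.6022100154746006 105.6268368386288
handle 1670 [689.77709688 188.67640773 106.24035674] -47.41843421951149
yellow ((643.8331909179688, 237.58506774902344), (89.79867553710938, 56.98809051513672), 6.010340690612793)
green ((646.4720458984375, 235.61215209960938), (66.37468719482422, 119.7056884765625), 85.72247314453125)
t 9.6 pos [642.5 236.6 188.1] yaw -47.0 j6 2.57 | turn [0.001 0.001 0.001] | tool shift now [-2.8 -1.9 -1.9] after turn [-2.8 -2.  -1.9]
```

View pics/w3.png

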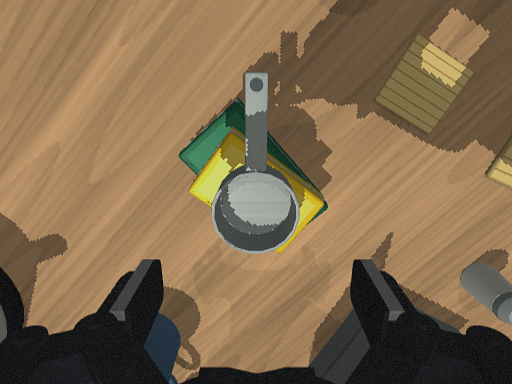

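The cup's rim is centred at (255,209) with the handle straight up at x=256. I'll refit the centre without the handle.

```bash
cat > mc2.py <<'E'
from h import *
im,X,c=cap("wrist")
Q=X.reshape(-1,3); a=np.radians(-47); e=np.array([np.cos(a),np.sin(a)]); n=np.array([-e[1],e[0]]); o=np.array([643,238.])
q=Q[(Q[:,2]>101)&(Q[:,2]<112)&(np.hypot(Q[:,0]-642,Q[:,1]-240)<110)]; s=(q[:,:2]-o)@e; w=(q[:,:2]-o)@n
m=s<22; hd=(s>45)
print("along handle min",np.percentile(s,[0.3,1]),"end",s.max(),"cross",np.percentile(w[m],[0.5,99.5]),"handle mid",np.median(w[hd]))
cs=s.min()+30; cw=(w[m].min()+w[m].max())/2; print("centre",o+cs*e+cw*n)
from scipy.optimize import least_squares
r=least_squares(lambda p:np.hypot(s[m]-p[0],w[m]-p[1])-p[2],[0,0,29],loss="soft_l1"); print(r.x,o+r.x[0]*e+r.x[1]*n)
E
python3 mc2.py
```

```text
along handle min [-29.43973184 -28.7048858 ] end 88.57385418178546 cross [-28.30913771  30.28356091] handle mid 0.5979965496189177
centre [643.69227447 238.70584576]
[-0.29087179  1.06658613 28.17166268] [643.58167763 238.94014015]
```

```bash
python3 d.py 643.6 238.8 97 -47
```

```text
t 9.7 pos [642.4 236.  188.9] yaw -47.0 j6 2.57 | turn [ 0.001  0.    -0.   ] | tool shift now [-1.2 -2.9 91.9] after turn [-1.2 -2.8 91.9]
```

Emit:
move_arm:
  moves:
    - {"turn": [0, 0, 0], "translation": [-1, -2.5, 25], "hand": 1}
    - {"turn": [0, 0, 0], "translation": [0, 0, 25], "hand": 1}
    - {"turn": [0, 0, 0], "translation": [0, 0, 18], "hand": 1}
    - {"turn": [0, 0, 0], "translation": [0, 0, 10], "hand": 1}
    - {"turn": [0, 0, 0], "translation": [0, 0, 5], "hand": 1}
    - {"turn": [0, 0, 0], "translation": [0, 0, 2], "hand": 1}
    - {"turn": [0, 0, 0], "translation": [0, 0, 0], "hand": 1}
    - {"turn": [0, 0, 0], "translation": [0, 0, 0], "hand": 1}

```text
time_s: 10.32
eef_pos: [644.4, 238.8, 105.7]
ee_rot: [-0.001, 0.917, -0.399, 0.001]
force: [-0.7, -0.0, 0.7]
grip_width: 0.999
grip_force: 0.0
```

```bash
python3 d.py 643.6 238.8 97 -47
```

```text
t 10.3 pos [644.4 238.8 105.7] yaw -47.0 j6 2.58 | turn [-0.002 -0.001 -0.   ] | tool shift now [-0.5  0.6  8.7] after turn [-0.5  0.6  8.7]
```

Emit:
move_arm:
  moves:
    - {"turn": [0, 0, 0], "translation": [0, 0.5, 5], "hand": 1}
    - {"turn": [0, 0, 0], "translation": [0, 0, 3.5], "hand": 1}
    - {"turn": [0, 0, 0], "translation": [0, 0, 0], "hand": 0.8}
    - {"turn": [0, 0, 0], "translation": [0, 0, 0], "hand": 0.7}
    - {"turn": [0, 0, 0], "translation": [0, 0, 0], "hand": 0.65}
    - {"turn": [0, 0, 0], "translation": [0, 0, 0], "hand": 0.5}
    - {"turn": [0, 0, 0], "translation": [0, 0, 0], "hand": 0.5}
    - {"turn": [0, 0, 0], "translation": [0, 0, 0], "hand": 0.5}
    - {"turn": [0, 0, 0], "translation": [0, 0, 0], "hand": 0.5}
  grip_force: 30

```text
time_s: 11.07
eef_pos: [643.8, 238.6, 96.2]
ee_rot: [-0.0, 0.917, -0.399, 0.0]
force: [-0.5, -0.4, 3.8]
grip_width: 0.698
grip_force: 32.8
```

Emit:
move_arm:
  moves:
    - {"turn": [0, 0, 0], "translation": [0, 0, -4], "hand": 0.5}
    - {"turn": [0, 0, 0], "translation": [0, 0, -10], "hand": 0.5}
    - {"turn": [0, 0, 0], "translation": [0, 0, -20], "hand": 0.5}
    - {"turn": [0, 0, 0], "translation": [0, 0, -25], "hand": 0.5}
    - {"turn": [0, 0, 0], "translation": [0, 0, -25], "hand": 0.5}
    - {"turn": [0, 0, 0], "translation": [0, 0, -15], "hand": 0.5}
    - {"turn": [0, 0, 0], "translation": [0, 0, 0], "hand": 0.5}

```text
time_s: 11.65
eef_pos: [644.7, 238.8, 199.4]
ee_rot: [-0.002, 0.917, -0.399, 0.003]
force: [0.7, 0.7, 0.3]
grip_width: 0.697
grip_force: 32.7
```

```bash
python3 d.py 648.5 -246 195 -47; python3 - <<'E'
from h import *
im,X,c=cap("scene"); cv2.imwrite("pics/s4.png",cv2.resize(im[80:260,240:480],(720,540)))
T=np.load("top0.npz")["X"]; Q=T[100:140,255:290].reshape(-1,3); m=Q[:,2]>30; print("jar",Q[m].mean(0),Q[m][:,2].max())
E
```

```text
t 11.7 pos [644.7 238.8 199.4] yaw -47.0 j6 2.58 | turn [-0.006 -0.004  0.   ] | tool shift now [357.1 328.    3.8] after turn [357.2 327.9   4.4]
jar [736.68308132  26.11686604  87.03455694] 116.07939332282622
```

View pics/s4.png

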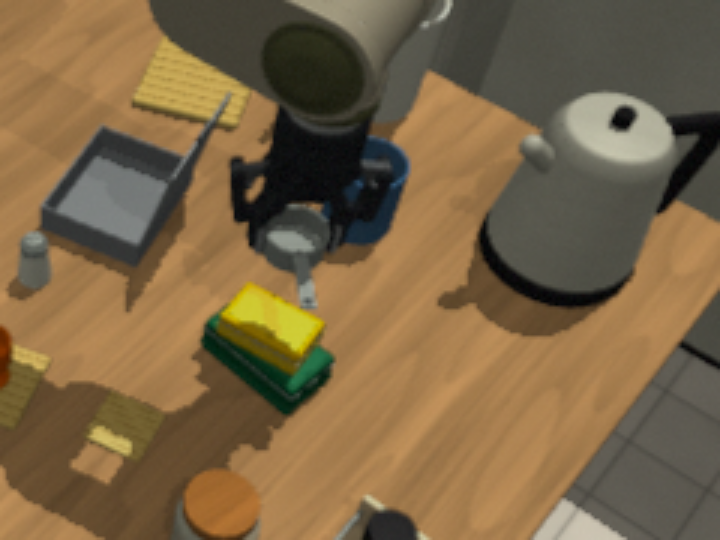

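The cup is level in the fingers (290,240) and the tins are still stacked (270,340).

Emit:
move_arm:
  moves:
    - {"turn": [0, 0, 0], "translation": [10, 9, 0], "hand": 0.5}
    - {"turn": [0, 0, 0], "translation": [20, 18, 0], "hand": 0.5}
    - {"turn": [0, 0, 0], "translation": [28, 26, 0], "hand": 0.5}
    - {"turn": [0, 0, 0], "translation": [28, 26, 0], "hand": 0.5}
    - {"turn": [0, 0, 0], "translation": [28, 26, 0], "hand": 0.5}
    - {"turn": [0, 0, 0], "translation": [28, 26, 0], "hand": 0.5}
    - {"turn": [0, 0, 0], "translation": [28, 26, 0], "hand": 0.5}
    - {"turn": [0, 0, 0], "translation": [28, 26, 0], "hand": 0.5}
    - {"turn": [0, 0, 0], "translation": [28, 26, 0], "hand": 0.5}
    - {"turn": [0, 0, 0], "translation": [28, 26, 0], "hand": 0.5}

```text
time_s: 12.53
eef_pos: [643.7, -110.0, 193.0]
ee_rot: [0.0, 0.917, -0.399, -0.002]
force: [-0.1, -0.2, -1.4]
grip_width: 0.698
grip_force: 32.7
```

Emit:
move_arm:
  moves:
    - {"turn": [0, 0, 0], "translation": [28, 26, 0], "hand": 0.5}
    - {"turn": [0, 0, 0], "translation": [28, 26, 0], "hand": 0.5}
    - {"turn": [0, 0, 0], "translation": [27, 23, 5], "hand": 0.5}
    - {"turn": [0, 0, 0], "translation": [20, 18, 10], "hand": 0.5}
    - {"turn": [0, 0, 0], "translation": [0, 0, 20], "hand": 0.5}
    - {"turn": [0, 0, 0], "translation": [0, 0, 25], "hand": 0.5}
    - {"turn": [0, 0, 0], "translation": [0, 0, 15], "hand": 0.5}
    - {"turn": [0, 0, 0], "translation": [0, 0, 0], "hand": 0.5}
    - {"turn": [0, 0, 0], "translation": [0, 0, 0], "hand": 0.5}

```text
time_s: 13.28
eef_pos: [646.3, -246.4, 118.3]
ee_rot: [-0.0, 0.917, -0.399, -0.002]
force: [0.8, 0.4, -0.6]
grip_width: 0.693
grip_force: 32.8
```

```bash
python3 d.py 648.5 -246 27.5 -47
```

```text
t 13.3 pos [ 646.3 -246.4  118.3] yaw -47.0 j6 1.86 | turn [ 0.001  0.003 -0.   ] | tool shift now [ 1.5 -2.  90.8] after turn [ 1.2 -1.9 90.8]
```

Emit:
move_arm:
  moves:
    - {"turn": [0, 0, 0], "translation": [1, -2, 15], "hand": 0.5}
    - {"turn": [0, 0, 0], "translation": [0, 0, 25], "hand": 0.5}
    - {"turn": [0, 0, 0], "translation": [0, 0, 20], "hand": 0.5}
    - {"turn": [0, 0, 0], "translation": [0, 0, 15], "hand": 0.5}
    - {"turn": [0, 0, 0], "translation": [0, 0, 8], "hand": 0.5}
    - {"turn": [0, 0, 0], "translation": [0, 0, 3], "hand": 0.5}
    - {"turn": [0, 0, 0], "translation": [0, 0, 0], "hand": 0.5}
    - {"turn": [0, 0, 0], "translation": [0, 0, 0], "hand": 0.5}

```text
time_s: 13.95
eef_pos: [649.9, -245.9, 35.0]
ee_rot: [0.0, 0.917, -0.399, 0.001]
force: [-0.6, 0.2, -1.0]
grip_width: 0.697
grip_force: 32.8
```

```bash
python3 d.py 648.5 -246 27.5 -47
```

```text
t 13.9 pos [ 649.9 -245.9   35. ] yaw -47.0 j6 1.86 | turn [-0.001 -0.002  0.   ] | tool shift now [-0.9  1.1  7.5] after turn [-0.9  1.1  7.5]
```

Emit:
move_arm:
  moves:
    - {"turn": [0, 0, 0], "translation": [-0.5, 0.5, 3], "hand": 0.5}
    - {"turn": [0, 0, 0], "translation": [0, 0, 2], "hand": 0.5}
    - {"turn": [0, 0, 0], "translation": [0, 0, 1.5], "hand": 0.5}
    - {"turn": [0, 0, 0], "translation": [0, 0, 0], "hand": 0.5}
    - {"turn": [0, 0, 0], "translation": [0, 0, 0], "hand": 0.5}

```text
time_s: 14.37
eef_pos: [648.7, -245.6, 27.4]
ee_rot: [0.0, 0.917, -0.399, 0.0]
force: [0.2, 0.9, -1.6]
grip_width: 0.7
grip_force: 32.8
```

Emit:
move_arm:
  moves:
    - {"turn": [0, 0, 0], "translation": [0, 0, 0.7], "hand": 0.5}
    - {"turn": [0, 0, 0], "translation": [0, 0, 0], "hand": 0.5}
    - {"turn": [0, 0, 0], "translation": [0, 0, 0], "hand": 0.5}

```text
time_s: 14.62
eef_pos: [648.7, -245.6, 27.2]
ee_rot: [0.0, 0.917, -0.399, 0.0]
force: [-2.3, 1.2, 5.3]
grip_width: 0.695
grip_force: 33.2
```

Contact. Release and rise.

Emit:
move_arm:
  moves:
    - {"turn": [0, 0, 0], "translation": [0, 0, 0], "hand": 0.85}
    - {"turn": [0, 0, 0], "translation": [0, 0, 0], "hand": 1}
    - {"turn": [0, 0, 0], "translation": [0, 0, 0], "hand": 1}
    - {"turn": [0, 0, 0], "translation": [0, 0, 0], "hand": 1}
    - {"turn": [0, 0, 0], "translation": [0, 0, 0], "hand": 1}
    - {"turn": [0, 0, 0], "translation": [0, 0, -5], "hand": 1}
    - {"turn": [0, 0, 0], "translation": [0, 0, -20], "hand": 1}
    - {"turn": [0, 0, 0], "translation": [0, 0, -35], "hand": 1}
    - {"turn": [0, 0, 0], "translation": [0, 0, -40], "hand": 1}
    - {"turn": [0, 0, 0], "translation": [0, 0, -40], "hand": 1}

```text
time_s: 15.45
eef_pos: [648.3, -245.4, 168.4]
ee_rot: [-0.0, 0.917, -0.399, -0.0]
force: [0.9, -0.9, 0.8]
grip_width: 1.001
grip_force: 0.0
```

```bash
sleep 0; python3 - <<'E'
from h import *
im,X,c=cap("wrist"); cv2.imwrite("pics/w5.png",im)
Q=X.reshape(-1,3); a=np.radians(-47); e=np.array([np.cos(a),np.sin(a)]); n=np.array([-e[1],e[0]]); o=np.array([648.5,-246.])
q=Q[(Q[:,2]>31)&(Q[:,2]<42)&(np.hypot(Q[:,0]-o[0],Q[:,1]-o[1])<110)]; s=(q[:,:2]-o)@e; w=(q[:,:2]-o)@n; m=s<22
print(np.percentile(s,[.5,99.5]),np.percentile(w[m],[.5,99.5]),np.percentile(q[:,2],[5,50,95]))
E
python3 d.py 644 237.5 200 6
```

```text
[-29.61068118  88.83253111] [-28.30726847  30.30212265] [33.43655949 37.07806868 38.34865443]
t 15.5 pos [ 650.8 -246.7  178.5] yaw -47.0 j6 1.86 | turn [ 0.002 -0.014 -0.925] | tool shift now [-358.4 -325.4  -25. ] after turn [  43.8 -482.3  -21.5]
```

View pics/w5.png

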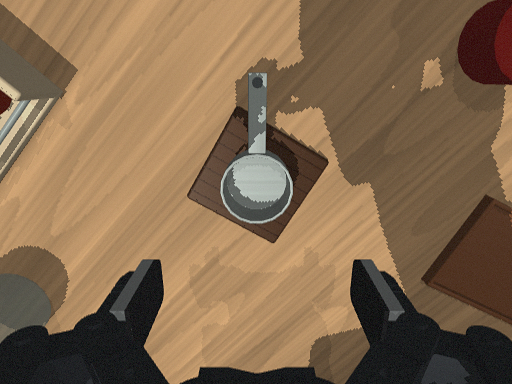

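The cup stands centred on the dark coaster (257,188). Back to the pile for the yellow tin.

Emit:
move_arm:
  moves:
    - {"turn": [0, 0, -0.1], "translation": [0, 0, -10], "hand": 1}
    - {"turn": [0, 0, -0.1], "translation": [0, 0, -10], "hand": 1}
    - {"turn": [0, 0, -0.1], "translation": [0, 0, 0], "hand": 1}
    - {"turn": [0, 0, -0.1], "translation": [0, 0, 0], "hand": 1}
    - {"turn": [0, 0, -0.1], "translation": [0, 0, 0], "hand": 1}
    - {"turn": [0, 0, -0.1], "translation": [0, 0, 0], "hand": 1}
    - {"turn": [0, 0, -0.1], "translation": [0, 0, 0], "hand": 1}
    - {"turn": [0, 0, -0.1], "translation": [0, 0, 0], "hand": 1}
    - {"turn": [0, 0, -0.1], "translation": [0, 0, 0], "hand": 1}
    - {"turn": [0, 0, -0.025], "translation": [0, 0, 0], "hand": 1}

```text
time_s: 16.33
eef_pos: [648.6, -245.6, 186.7]
ee_rot: [0.0, 0.999, 0.054, 0.0]
force: [-0.3, -0.6, -0.8]
grip_width: 1.001
grip_force: 0.0
```

Emit:
move_arm:
  moves:
    - {"turn": [0, 0, 0], "translation": [2, -20, 0], "hand": 1}
    - {"turn": [0, 0, 0], "translation": [3.5, -38, 0], "hand": 1}
    - {"turn": [0, 0, 0], "translation": [3.5, -38, 0], "hand": 1}
    - {"turn": [0, 0, 0], "translation": [3.5, -38, 0], "hand": 1}
    - {"turn": [0, 0, 0], "translation": [3.5, -38, 0], "hand": 1}
    - {"turn": [0, 0, 0], "translation": [3.5, -38, 0], "hand": 1}
    - {"turn": [0, 0, 0], "translation": [3.5, -38, 0], "hand": 1}
    - {"turn": [0, 0, 0], "translation": [3.5, -38, 0], "hand": 1}
    - {"turn": [0, 0, 0], "translation": [3.5, -38, 0], "hand": 1}
    - {"turn": [0, 0, 0], "translation": [3.5, -38, 0], "hand": 1}

```text
time_s: 17.17
eef_pos: [643.8, 119.8, 186.9]
ee_rot: [0.0, 0.999, 0.051, 0.0]
force: [0.8, 0.1, -0.7]
grip_width: 1.003
grip_force: 0.0
```

Emit:
move_arm:
  moves:
    - {"turn": [0, 0, 0], "translation": [3.5, -38, 0], "hand": 1}
    - {"turn": [0, 0, 0], "translation": [3.5, -38, 0], "hand": 1}
    - {"turn": [0, 0, 0], "translation": [3.5, -38, 0], "hand": 1}
    - {"turn": [0, 0, 0], "translation": [0, 0, 0], "hand": 1}
    - {"turn": [0, 0, 0], "translation": [0, 0, 0], "hand": 1}
    - {"turn": [0, 0, 0], "translation": [0, 0, 0], "hand": 1}

```text
time_s: 17.67
eef_pos: [642.6, 232.1, 186.6]
ee_rot: [0.0, 0.999, 0.052, -0.0]
force: [0.4, -1.3, 0.5]
grip_width: 1.003
grip_force: 0.0
```

```bash
cat > pile.py <<'E'
from h import *
im,X,c=cap("wrist")
Q=X.reshape(-1,3); d=np.hypot(Q[:,0]-645,Q[:,1]-237)
q=Q[(Q[:,2]>72)&(Q[:,2]<84)&(d<75)]
if len(q)>50: print("yellow",len(q),cv2.minAreaRect(q[:,:2].astype(np.float32)))
q=Q[(Q[:,2]>40)&(Q[:,2]<50)&(d<85)]; print("green",len(q),cv2.minAreaRect(q[:,:2].astype(np.float32)))
E
python3 pile.py;python3 d.py 644 237.5 67 6
```

```text
yellow 8398 ((644.197265625, 237.50885009765625), (89.7257308959961, 56.20529556274414), 6.16312837600708)
green 2731 ((646.8367919921875, 237.4168701171875), (67.50482940673828, 119.1473159790039), 84.73310852050781)
t 17.7 pos [642.8 231.5 186.6] yaw 5.9 j6 1.64 | turn [ 0.    -0.    -0.002] | tool shift now [  1.8  -5.9 119.6] after turn [  1.8  -5.9 119.6]
```

Emit:
move_arm:
  moves:
    - {"turn": [0, 0, 0], "translation": [0.8, -3, 30], "hand": 1}
    - {"turn": [0, 0, 0], "translation": [0.7, -3, 30], "hand": 1}
    - {"turn": [0, 0, 0], "translation": [0, 0, 25], "hand": 1}
    - {"turn": [0, 0, 0], "translation": [0, 0, 15], "hand": 1}
    - {"turn": [0, 0, 0], "translation": [0, 0, 8], "hand": 1}
    - {"turn": [0, 0, 0], "translation": [0, 0, 3], "hand": 1}
    - {"turn": [0, 0, 0], "translation": [0, 0, 0], "hand": 1}
    - {"turn": [0, 0, 0], "translation": [0, 0, 0], "hand": 1}

```text
time_s: 18.38
eef_pos: [644.2, 238.2, 77.0]
ee_rot: [-0.0, 0.999, 0.052, 0.001]
force: [0.5, -0.2, 0.8]
grip_width: 1.0
grip_force: 0.0
```

```bash
python3 d.py 644.2 237.5 67 6
```

```text
t 18.4 pos [644.2 238.2  77. ] yaw 6.0 j6 1.65 | turn [-0.    -0.002 -0.001] | tool shift now [-0.1  0.7 10. ] after turn [-0.1  0.7 10. ]
```

Emit:
move_arm:
  moves:
    - {"turn": [0, 0, 0], "translation": [0, 0.6, 6], "hand": 1}
    - {"turn": [0, 0, 0], "translation": [0, 0, 4], "hand": 1}
    - {"turn": [0, 0, 0], "translation": [0, 0, 0], "hand": 0.8}
    - {"turn": [0, 0, 0], "translation": [0, 0, 0], "hand": 0.7}
    - {"turn": [0, 0, 0], "translation": [0, 0, 0], "hand": 0.6}
    - {"turn": [0, 0, 0], "translation": [0, 0, 0], "hand": 0.5}
    - {"turn": [0, 0, 0], "translation": [0, 0, 0], "hand": 0.5}
    - {"turn": [0, 0, 0], "translation": [0, 0, 0], "hand": 0.5}
    - {"turn": [0, 0, 0], "translation": [0, 0, 0], "hand": 0.5}
  grip_force: 35

```text
time_s: 19.13
eef_pos: [643.6, 238.0, 65.9]
ee_rot: [-0.0, 0.999, 0.052, 0.0]
force: [0.0, 0.8, 2.1]
grip_width: 0.648
grip_force: 39.2
```

Emit:
move_arm:
  moves:
    - {"turn": [0, 0, 0], "translation": [0, 0, -4], "hand": 0.5}
    - {"turn": [0, 0, 0], "translation": [0, 0, -10], "hand": 0.5}
    - {"turn": [0, 0, 0], "translation": [0, 0, -20], "hand": 0.5}
    - {"turn": [0, 0, 0], "translation": [0, 0, -30], "hand": 0.5}
    - {"turn": [0, 0, 0], "translation": [0, 0, -30], "hand": 0.5}
    - {"turn": [0, 0, 0], "translation": [0, 0, -30], "hand": 0.5}
    - {"turn": [0, 0, 0], "translation": [0, 0, -30], "hand": 0.5}
    - {"turn": [0, 0, 0], "translation": [0, 0, -15], "hand": 0.5}
    - {"turn": [0, 0, 0], "translation": [0, 0, 0], "hand": 0.5}
    - {"turn": [0, 0, 0], "translation": [0, 0, 0], "hand": 0.5}

```text
time_s: 19.97
eef_pos: [643.5, 237.9, 234.9]
ee_rot: [-0.0, 0.999, 0.052, 0.0]
force: [0.7, -0.8, -2.9]
grip_width: 0.652
grip_force: 39.0
```

```bash
python3 d.py 387 301 232 14.1
```

```text
t 20.0 pos [643.5 237.9 234.9] yaw 6.0 j6 1.65 | turn [-0.    -0.001 -0.141] | tool shift now [-248.5  -89.5    2.7] after turn [-233.4 -123.6    2.9]
```

Emit:
move_arm:
  moves:
    - {"turn": [0, 0, -0.071], "translation": [0, 0, 0], "hand": 0.5}
    - {"turn": [0, 0, -0.07], "translation": [0, 0, 0], "hand": 0.5}
    - {"turn": [0, 0, 0], "translation": [-15, -8, 0], "hand": 0.5}
    - {"turn": [0, 0, 0], "translation": [-32, -17, 0], "hand": 0.5}
    - {"turn": [0, 0, 0], "translation": [-32, -17, 0], "hand": 0.5}
    - {"turn": [0, 0, 0], "translation": [-32, -17, 0], "hand": 0.5}
    - {"turn": [0, 0, 0], "translation": [-32, -17, 0], "hand": 0.5}
    - {"turn": [0, 0, 0], "translation": [-32, -17, 0], "hand": 0.5}
    - {"turn": [0, 0, 0], "translation": [-32, -17, 0], "hand": 0.5}
    - {"turn": [0, 0, 0], "translation": [-26, -13, 0], "hand": 0.5}

```text
time_s: 20.8
eef_pos: [384.4, 300.5, 232.9]
ee_rot: [0.0, 0.992, 0.123, -0.002]
force: [0.4, 0.7, -0.6]
grip_width: 0.648
grip_force: 38.9
```

Emit:
move_arm:
  moves:
    - {"turn": [0, 0, 0], "translation": [0, 0, 0], "hand": 0.5}
    - {"turn": [0, 0, 0], "translation": [0, 0, 0], "hand": 0.5}
    - {"turn": [0, 0, 0], "translation": [0, 0, 0], "hand": 0.5}

```text
time_s: 21.05
eef_pos: [387.8, 300.3, 233.7]
ee_rot: [0.0, 0.992, 0.123, -0.001]
force: [0.4, 0.0, -1.7]
grip_width: 0.647
grip_force: 38.9
```

```bash
python3 d.py 387 301 24 14.1; python3 - <<'E'
from h import *
im,X,c=cap("wrist"); cv2.imwrite("pics/w6.png",im)
E
```

```text
t 21.1 pos [387.8 300.3 233.7] yaw 14.1 j6 1.74 | turn [ 0.     0.001 -0.   ] | tool shift now [ -0.3  -1.  209.7] after turn [ -0.6  -0.9 209.7]
```

View pics/w6.png

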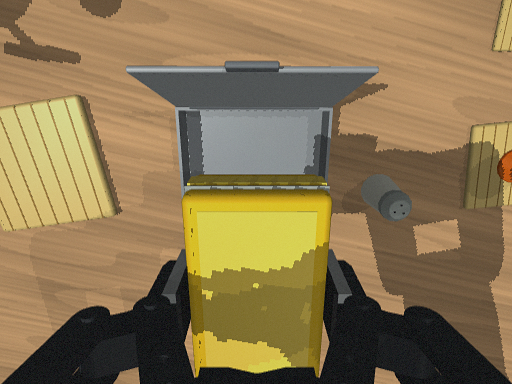

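The tin is aligned over the box (both centred at column 257), flap across the top at row 70. Check where the camera sits relative to the flap before descending.

```bash
python3 - <<'E'
from h import *
im,X,c=cap("wrist"); print(np.round(c["T_tool_cam"],2))
# flap section & box in box frame
Q=X.reshape(-1,3); a=np.radians(14.1); e=np.array([np.cos(a),np.sin(a)]); n=np.array([-e[1],e[0]])
s=(Q[:,:2]-[387,301])@e; w=(Q[:,:2]-[387,301])@n
for z0 in range(30,165,15):
    m=(abs(Q[:,2]-z0)<4)&(abs(w)<60)&(s>40)&(s<130); print(z0,m.sum(),np.round(np.percentile(s[m],[5,50,95]),1) if m.sum()>5 else "")
E
```

```text
[[ 0.0000e+00 -9.5000e-01 -3.2000e-01  8.4260e+01]
 [ 1.0000e+00  0.0000e+00  0.0000e+00  3.0000e-02]
 [ 0.0000e+00 -3.2000e-01  9.5000e-01 -1.2518e+02]
 [ 0.0000e+00  0.0000e+00  0.0000e+00  1.0000e+00]]
30 0 
45 323 [60.3 61.3 62.5]
60 230 [64.9 66.1 66.2]
75 258 [68.4 69.4 70.4]
90 340 [72.3 73.2 74.1]
105 424 [75.9 76.7 77.5]
120 479 [79.8 80.5 81.2]
135 585 [83.2 83.9 85.1]
150 736 [86.8 87.8 88.4]
```

The camera offset (84 mm towards the flap, at about 149 mm height when placed) would come close to the flap, so I turn the hand half round. The tin is symmetric.

Emit:
move_arm:
  moves:
    - {"turn": [0, 0, -0.12], "translation": [0, 0, 0], "hand": 0.5}
    - {"turn": [0, 0, -0.12], "translation": [0, 0, 0], "hand": 0.5}
    - {"turn": [0, 0, -0.12], "translation": [0, 0, 0], "hand": 0.5}
    - {"turn": [0, 0, -0.12], "translation": [0, 0, 0], "hand": 0.5}
    - {"turn": [0, 0, -0.12], "translation": [0, 0, 0], "hand": 0.5}
    - {"turn": [0, 0, -0.12], "translation": [0, 0, 0], "hand": 0.5}
    - {"turn": [0, 0, -0.12], "translation": [0, 0, 0], "hand": 0.5}
    - {"turn": [0, 0, -0.12], "translation": [0, 0, 0], "hand": 0.5}
    - {"turn": [0, 0, -0.12], "translation": [0, 0, 0], "hand": 0.5}
    - {"turn": [0, 0, -0.12], "translation": [0, 0, 0], "hand": 0.5}

```text
time_s: 21.98
eef_pos: [388.4, 300.2, 234.0]
ee_rot: [-0.0, 0.748, 0.663, -0.0]
force: [0.0, -0.7, -1.8]
grip_width: 0.65
grip_force: 38.9
```

Emit:
move_arm:
  moves:
    - {"turn": [0, 0, -0.12], "translation": [0, 0, 0], "hand": 0.5}
    - {"turn": [0, 0, -0.12], "translation": [0, 0, 0], "hand": 0.5}
    - {"turn": [0, 0, -0.12], "translation": [0, 0, 0], "hand": 0.5}
    - {"turn": [0, 0, -0.12], "translation": [0, 0, 0], "hand": 0.5}
    - {"turn": [0, 0, -0.12], "translation": [0, 0, 0], "hand": 0.5}
    - {"turn": [0, 0, -0.12], "translation": [0, 0, 0], "hand": 0.5}
    - {"turn": [0, 0, -0.12], "translation": [0, 0, 0], "hand": 0.5}
    - {"turn": [0, 0, -0.12], "translation": [0, 0, 0], "hand": 0.5}
    - {"turn": [0, 0, -0.12], "translation": [0, 0, 0], "hand": 0.5}
    - {"turn": [0, 0, -0.12], "translation": [0, 0, 0], "hand": 0.5}

```text
time_s: 22.82
eef_pos: [388.4, 300.2, 234.0]
ee_rot: [-0.0, 0.243, 0.97, -0.0]
force: [-0.2, -0.1, 0.2]
grip_width: 0.65
grip_force: 38.9
```

Emit:
move_arm:
  moves:
    - {"turn": [0, 0, -0.12], "translation": [0, 0, 0], "hand": 0.5}
    - {"turn": [0, 0, -0.12], "translation": [0, 0, 0], "hand": 0.5}
    - {"turn": [0, 0, -0.12], "translation": [0, 0, 0], "hand": 0.5}
    - {"turn": [0, 0, -0.12], "translation": [0, 0, 0], "hand": 0.5}
    - {"turn": [0, 0, -0.12], "translation": [0, 0, 0], "hand": 0.5}
    - {"turn": [0, 0, -0.12], "translation": [0, 0, 0], "hand": 0.5}
    - {"turn": [0, 0, 0], "translation": [0, 0, 0], "hand": 0.5}
    - {"turn": [0, 0, 0], "translation": [0, 0, 0], "hand": 0.5}

```text
time_s: 23.48
eef_pos: [388.1, 300.3, 234.2]
ee_rot: [-0.0, -0.11, 0.994, -0.0]
force: [-0.4, 0.1, 0.5]
grip_width: 0.65
grip_force: 38.9
```

```bash
python3 d.py 386 301 24 194.1
```

```text
t 23.5 pos [388.1 300.3 234.2] yaw -167.4 j6 -1.37 | turn [-0.    -0.001 -0.026] | tool shift now [  1.8   1.2 210.2] after turn [  1.9   1.2 210.2]
```

Emit:
move_arm:
  moves:
    - {"turn": [0, 0, -0.026], "translation": [2, 1, 20], "hand": 0.5}
    - {"turn": [0, 0, 0], "translation": [0, 0, 30], "hand": 0.5}
    - {"turn": [0, 0, 0], "translation": [0, 0, 30], "hand": 0.5}
    - {"turn": [0, 0, 0], "translation": [0, 0, 30], "hand": 0.5}
    - {"turn": [0, 0, 0], "translation": [0, 0, 30], "hand": 0.5}
    - {"turn": [0, 0, 0], "translation": [0, 0, 25], "hand": 0.5}
    - {"turn": [0, 0, 0], "translation": [0, 0, 20], "hand": 0.5}
    - {"turn": [0, 0, 0], "translation": [0, 0, 10], "hand": 0.5}
    - {"turn": [0, 0, 0], "translation": [0, 0, 0], "hand": 0.5}
    - {"turn": [0, 0, 0], "translation": [0, 0, 0], "hand": 0.5}

```text
time_s: 24.32
eef_pos: [385.9, 301.2, 40.0]
ee_rot: [0.0, -0.124, 0.992, 0.0]
force: [0.6, -0.7, -1.0]
grip_width: 0.65
grip_force: 38.9
```

```bash
python3 d.py 386 301 24 194.1
```

```text
t 24.3 pos [385.9 301.2  40. ] yaw -165.8 j6 -1.4 | turn [0.    0.    0.002] | tool shift now [-0.1 -0.2 16. ] after turn [-0.1 -0.2 16. ]
```

Emit:
move_arm:
  moves:
    - {"turn": [0, 0, 0], "translation": [0, 0, 8], "hand": 0.5}
    - {"turn": [0, 0, 0], "translation": [0, 0, 4], "hand": 0.5}
    - {"turn": [0, 0, 0], "translation": [0, 0, 2], "hand": 0.5}
    - {"turn": [0, 0, 0], "translation": [0, 0, 1], "hand": 0.5}
    - {"turn": [0, 0, 0], "translation": [0, 0, 0], "hand": 0.5}
    - {"turn": [0, 0, 0], "translation": [0, 0, 0], "hand": 0.5}

```text
time_s: 24.82
eef_pos: [385.5, 301.2, 24.8]
ee_rot: [0.0, -0.125, 0.992, 0.0]
force: [0.6, 0.2, -1.5]
grip_width: 0.651
grip_force: 38.9
```

Emit:
move_arm:
  moves:
    - {"turn": [0, 0, 0], "translation": [0, 0, 0.8], "hand": 0.5}
    - {"turn": [0, 0, 0], "translation": [0, 0, 0], "hand": 0.5}
    - {"turn": [0, 0, 0], "translation": [0, 0, 0], "hand": 0.5}

```text
time_s: 25.07
eef_pos: [385.5, 301.1, 23.9]
ee_rot: [0.0, -0.125, 0.992, 0.0]
force: [0.0, -0.2, -1.8]
grip_width: 0.654
grip_force: 38.9
```

Emit:
move_arm:
  moves:
    - {"turn": [0, 0, 0], "translation": [0, 0, 0.7], "hand": 0.5}
    - {"turn": [0, 0, 0], "translation": [0, 0, 0], "hand": 0.5}
    - {"turn": [0, 0, 0], "translation": [0, 0, 0], "hand": 0.5}

```text
time_s: 25.32
eef_pos: [385.5, 301.1, 23.8]
ee_rot: [0.0, -0.125, 0.992, 0.0]
force: [-2.0, -1.9, 8.2]
grip_width: 0.653
grip_force: 40.0
```

Emit:
move_arm:
  moves:
    - {"turn": [0, 0, 0], "translation": [0, 0, 0], "hand": 0.8}
    - {"turn": [0, 0, 0], "translation": [0, 0, 0], "hand": 0.9}
    - {"turn": [0, 0, 0], "translation": [0, 0, 0], "hand": 0.9}
    - {"turn": [0, 0, 0], "translation": [0, 0, 0], "hand": 0.9}
    - {"turn": [0, 0, 0], "translation": [0, 0, 0], "hand": 0.9}
    - {"turn": [0, 0, 0], "translation": [0, 0, -10], "hand": 0.9}
    - {"turn": [0, 0, 0], "translation": [0, 0, -25], "hand": 0.9}
    - {"turn": [0, 0, 0], "translation": [0, 0, -35], "hand": 0.9}
    - {"turn": [0, 0, 0], "translation": [0, 0, -40], "hand": 1}
    - {"turn": [0, 0, 0], "translation": [0, 0, -40], "hand": 1}

```text
time_s: 26.15
eef_pos: [384.9, 300.8, 175.4]
ee_rot: [-0.0, -0.125, 0.992, -0.0]
force: [0.4, 0.4, 0.0]
grip_width: 1.002
grip_force: 0.0
```

Emit:
move_arm:
  moves:
    - {"turn": [0, 0, 0], "translation": [0, 0, -35], "hand": 1}
    - {"turn": [0, 0, 0], "translation": [0, 0, -20], "hand": 1}
    - {"turn": [0, 0, 0], "translation": [0, 0, 0], "hand": 1}
    - {"turn": [0, 0, 0], "translation": [0, 0, 0], "hand": 1}

```text
time_s: 26.48
eef_pos: [385.5, 301.2, 229.2]
ee_rot: [0.001, -0.125, 0.992, 0.0]
force: [0.3, -0.0, -0.8]
grip_width: 1.0
grip_force: 0.0
```

```bash
python3 d.py 646.7 237 230 174.7; python3 - <<'E'
from h import *
im,X,c=cap("wrist"); cv2.imwrite("pics/w7.png",im)
Q=X.reshape(-1,3); d=np.hypot(Q[:,0]-386,Q[:,1]-301); q=Q[(Q[:,2]>28)&(d<52)]
print(len(q),cv2.minAreaRect(q[:,:2].astype(np.float32)),np.percentile(q[:,2],[2,50,98]))
E
```

```text
t 26.5 pos [385.5 301.2 229.2] yaw -165.7 j6 -1.4 | turn [0.001 0.002 0.343] | tool shift now [-237.2 -126.9   -0.3] after turn [-266.   -39.7   -0.8]
20323 ((385.82940673828125, 300.93377685546875), (89.15852355957031, 103.95086669921875), 14.376925468444824) [ 35.36672265 262.39448718 295.08794351]
```

View pics/w7.png

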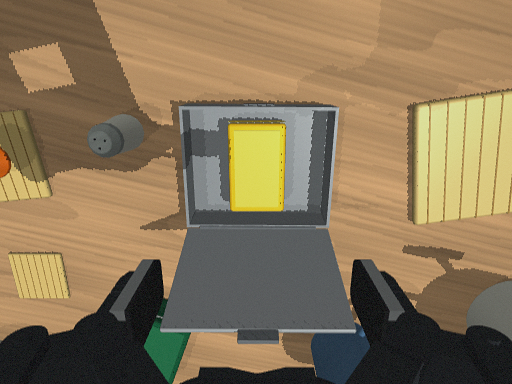

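The yellow tin lies flat in the middle of the box (257,167). Now the tea tin.

Emit:
move_arm:
  moves:
    - {"turn": [0, 0, 0.114], "translation": [0, 0, 0], "hand": 1}
    - {"turn": [0, 0, 0.114], "translation": [0, 0, 0], "hand": 1}
    - {"turn": [0, 0, 0.115], "translation": [0, 0, 0], "hand": 1}
    - {"turn": [0, 0, 0], "translation": [-38, -5.7, 0], "hand": 1}
    - {"turn": [0, 0, 0], "translation": [-38, -5.7, 0], "hand": 1}
    - {"turn": [0, 0, 0], "translation": [-38, -5.7, 0], "hand": 1}
    - {"turn": [0, 0, 0], "translation": [-38, -5.7, 0], "hand": 1}
    - {"turn": [0, 0, 0], "translation": [-38, -5.7, 0], "hand": 1}
    - {"turn": [0, 0, 0], "translation": [-38, -5.7, 0], "hand": 1}
    - {"turn": [0, 0, 0], "translation": [-38, -5.7, 0], "hand": 1}

```text
time_s: 27.37
eef_pos: [647.7, 235.9, 226.1]
ee_rot: [-0.002, 0.046, 0.999, -0.0]
force: [0.4, 0.0, 0.1]
grip_width: 1.001
grip_force: 0.0
```

Emit:
move_arm:
  moves:
    - {"turn": [0, 0, 0], "translation": [0, 0, 0], "hand": 1}
    - {"turn": [0, 0, 0], "translation": [0, 0, 0], "hand": 1}
    - {"turn": [0, 0, 0], "translation": [0, 0, 0], "hand": 1}

```text
time_s: 27.62
eef_pos: [645.8, 236.9, 226.6]
ee_rot: [-0.001, 0.046, 0.999, -0.0]
force: [-0.6, 0.1, 0.3]
grip_width: 1.002
grip_force: 0.0
```

```bash
python3 pile.py;python3 d.py 646.7 237 33 174.7
```

```text
green 8331 ((645.61962890625, 236.89483642578125), (66.07415008544922, 119.7081527709961), 84.67644500732422)
t 27.7 pos [645.5 237.2 227.5] yaw 174.7 j6 -1.3 | turn [-0.    -0.002  0.   ] | tool shift now [-1.500e+00 -1.000e-01  1.945e+02] after turn [-1.200e+00 -1.000e-01  1.945e+02]
```

Emit:
move_arm:
  moves:
    - {"turn": [0, 0, 0], "translation": [0, 0, 30], "hand": 1}
    - {"turn": [0, 0, 0], "translation": [0, 0, 35], "hand": 1}
    - {"turn": [0, 0, 0], "translation": [0, 0, 35], "hand": 1}
    - {"turn": [0, 0, 0], "translation": [0, 0, 30], "hand": 1}
    - {"turn": [0, 0, 0], "translation": [0, 0, 25], "hand": 1}
    - {"turn": [0, 0, 0], "translation": [0, 0, 15], "hand": 1}
    - {"turn": [0, 0, 0], "translation": [0, 0, 8], "hand": 1}
    - {"turn": [0, 0, 0], "translation": [0, 0, 0], "hand": 1}
    - {"turn": [0, 0, 0], "translation": [0, 0, 0], "hand": 1}

```text
time_s: 28.42
eef_pos: [646.5, 237.2, 51.4]
ee_rot: [0.001, 0.046, 0.999, 0.0]
force: [-1.0, -0.1, 0.0]
grip_width: 1.0
grip_force: 0.0
```

```bash
python3 d.py 645.6 236.9 33 174.7
```

```text
t 28.4 pos [646.5 237.2  51.4] yaw 174.7 j6 -1.3 | turn [0.    0.001 0.   ] | tool shift now [ 0.9 -0.4 18.4] after turn [ 0.9 -0.4 18.4]
```

Emit:
move_arm:
  moves:
    - {"turn": [0, 0, 0], "translation": [0.5, 0, 10], "hand": 1}
    - {"turn": [0, 0, 0], "translation": [0, 0, 6], "hand": 1}
    - {"turn": [0, 0, 0], "translation": [0, 0, 2], "hand": 1}
    - {"turn": [0, 0, 0], "translation": [0, 0, 0], "hand": 0.85}
    - {"turn": [0, 0, 0], "translation": [0, 0, 0], "hand": 0.75}
    - {"turn": [0, 0, 0], "translation": [0, 0, 0], "hand": 0.6}
    - {"turn": [0, 0, 0], "translation": [0, 0, 0], "hand": 0.6}
    - {"turn": [0, 0, 0], "translation": [0, 0, 0], "hand": 0.6}
    - {"turn": [0, 0, 0], "translation": [0, 0, 0], "hand": 0.6}
  grip_force: 50

```text
time_s: 29.17
eef_pos: [646.3, 236.8, 32.4]
ee_rot: [0.0, 0.046, 0.999, 0.0]
force: [-0.5, 0.2, 1.7]
grip_width: 0.762
grip_force: 57.1
```

Emit:
move_arm:
  moves:
    - {"turn": [0, 0, 0], "translation": [0, 0, -4], "hand": 0.6}
    - {"turn": [0, 0, 0], "translation": [0, 0, -10], "hand": 0.6}
    - {"turn": [0, 0, 0], "translation": [0, 0, -20], "hand": 0.6}
    - {"turn": [0, 0, 0], "translation": [0, 0, -30], "hand": 0.6}
    - {"turn": [0, 0, 0], "translation": [0, 0, -30], "hand": 0.6}
    - {"turn": [0, 0, 0], "translation": [0, 0, -30], "hand": 0.6}
    - {"turn": [0, 0, 0], "translation": [0, 0, -20], "hand": 0.6}
    - {"turn": [0, 0, 0], "translation": [0, 0, -6], "hand": 0.6}
    - {"turn": [0, 0, 0], "translation": [0, 0, 0], "hand": 0.6}

```text
time_s: 29.92
eef_pos: [646.5, 236.9, 184.0]
ee_rot: [0.002, 0.046, 0.999, 0.0]
force: [-0.1, 0.3, -2.5]
grip_width: 0.763
grip_force: 56.9
```

```bash
python3 d.py 395.8 -352.3 180 196.4
```

```text
t 29.9 pos [646.5 236.9 184. ] yaw 174.7 j6 -1.3 | turn [ 0.     0.003 -0.379] | tool shift now [ 195.1 -609.9    2.9] after turn [ 406.9 -494.4    4. ]
```

Emit:
move_arm:
  moves:
    - {"turn": [0, 0, -0.095], "translation": [0, 0, 0], "hand": 0.6}
    - {"turn": [0, 0, -0.095], "translation": [0, 0, 0], "hand": 0.6}
    - {"turn": [0, 0, -0.095], "translation": [0, 0, 0], "hand": 0.6}
    - {"turn": [0, 0, -0.094], "translation": [0, 0, 0], "hand": 0.6}
    - {"turn": [0, 0, 0], "translation": [10, -12, 0], "hand": 0.6}
    - {"turn": [0, 0, 0], "translation": [18, -22, 0], "hand": 0.6}
    - {"turn": [0, 0, 0], "translation": [23, -28, 0], "hand": 0.6}
    - {"turn": [0, 0, 0], "translation": [23, -28, 0], "hand": 0.6}
    - {"turn": [0, 0, 0], "translation": [23, -28, 0], "hand": 0.6}
    - {"turn": [0, 0, 0], "translation": [23, -28, 0], "hand": 0.6}

```text
time_s: 30.75
eef_pos: [570.4, 61.6, 180.1]
ee_rot: [-0.002, -0.143, 0.99, 0.0]
force: [-0.4, -1.0, -2.4]
grip_width: 0.762
grip_force: 56.8
```

Emit:
move_arm:
  moves:
    - {"turn": [0, 0, 0], "translation": [23, -28, 0], "hand": 0.6}
    - {"turn": [0, 0, 0], "translation": [23, -28, 0], "hand": 0.6}
    - {"turn": [0, 0, 0], "translation": [23, -28, 0], "hand": 0.6}
    - {"turn": [0, 0, 0], "translation": [23, -28, 0], "hand": 0.6}
    - {"turn": [0, 0, 0], "translation": [23, -28, 0], "hand": 0.6}
    - {"turn": [0, 0, 0], "translation": [23, -28, 0], "hand": 0.6}
    - {"turn": [0, 0, 0], "translation": [23, -28, 0], "hand": 0.6}
    - {"turn": [0, 0, 0], "translation": [23, -28, 0], "hand": 0.6}
    - {"turn": [0, 0, 0], "translation": [23, -28, 0], "hand": 0.6}
    - {"turn": [0, 0, 0], "translation": [23, -28, 0], "hand": 0.6}

```text
time_s: 31.58
eef_pos: [429.0, -271.6, 180.5]
ee_rot: [-0.001, -0.143, 0.99, 0.001]
force: [0.6, -0.2, -1.7]
grip_width: 0.763
grip_force: 56.8
```

Emit:
move_arm:
  moves:
    - {"turn": [0, 0, 0], "translation": [20, -24, 0], "hand": 0.6}
    - {"turn": [0, 0, 0], "translation": [15, -18, 0], "hand": 0.6}
    - {"turn": [0, 0, 0], "translation": [0, 0, 0], "hand": 0.6}
    - {"turn": [0, 0, 0], "translation": [0, 0, 0], "hand": 0.6}
    - {"turn": [0, 0, 0], "translation": [0, 0, 0], "hand": 0.6}

```text
time_s: 32.0
eef_pos: [408.7, -320.0, 181.0]
ee_rot: [-0.001, -0.143, 0.99, 0.001]
force: [0.7, 0.4, -2.2]
grip_width: 0.762
grip_force: 56.8
```

```bash
python3 - <<'E'
from h import *
im,X,c=cap("wrist"); cv2.imwrite("pics/w8.png",im)
E
python3 d.py 395.8 -352.3 36.5 196.4
```

```text
t 32.0 pos [ 409.  -319.8  181.3] yaw -163.5 j6 -2.75 | turn [ 0.002 -0.001  0.001] | tool shift now [ 21.8 -27.7 144.8] after turn [ 21.8 -27.5 144.8]
```

View pics/w8.png

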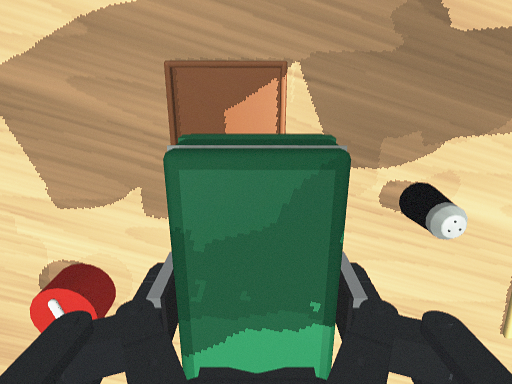

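The tin is held parallel to the tray (tray at (226,105), edges vertical); another 35 mm is left to go.

Emit:
move_arm:
  moves:
    - {"turn": [0, 0, 0], "translation": [11, -14, 0], "hand": 0.6}
    - {"turn": [0, 0, 0], "translation": [11, -14, 5], "hand": 0.6}
    - {"turn": [0, 0, 0], "translation": [0, 0, 20], "hand": 0.6}
    - {"turn": [0, 0, 0], "translation": [0, 0, 25], "hand": 0.6}
    - {"turn": [0, 0, 0], "translation": [0, 0, 25], "hand": 0.6}
    - {"turn": [0, 0, 0], "translation": [0, 0, 20], "hand": 0.6}
    - {"turn": [0, 0, 0], "translation": [0, 0, 10], "hand": 0.6}
    - {"turn": [0, 0, 0], "translation": [0, 0, 0], "hand": 0.6}
    - {"turn": [0, 0, 0], "translation": [0, 0, 0], "hand": 0.6}

```text
time_s: 32.8
eef_pos: [396.1, -353.7, 77.5]
ee_rot: [0.0, -0.143, 0.99, -0.0]
force: [-0.3, -0.3, -0.9]
grip_width: 0.764
grip_force: 56.8
```

```bash
python3 d.py 395.8 -352.3 36.5 196.4; python3 - <<'E'
from h import *
im,X,c=cap("scene"); cv2.imwrite("pics/s9.png",cv2.resize(im[190:350,20:230],(735,560)))
im,X,c=cap("wrist"); Q=X.reshape(-1,3); a=np.radians(16.4); e=np.array([np.cos(a),np.sin(a)]); n=np.array([-e[1],e[0]])
s=(Q[:,:2]-[395.8,-352.3])@e; w=(Q[:,:2]-[395.8,-352.3])@n
m=(Q[:,2]>8.5)&(Q[:,2]<17)&(abs(s)<90)&(abs(w)<70); print(m.sum(),"s",np.percentile(s[m],[1,99]),"w",np.percentile(w[m],[1,99]))
E
```

```text
t 32.8 pos [ 396.1 -353.7   77.5] yaw -163.5 j6 -2.81 | turn [-0.     0.     0.001] | tool shift now [-0.1  1.4 41. ] after turn [-0.1  1.4 41. ]
2527 s [-77.00313745 -46.65886297] w [-48.52210541  52.38037151]
```

View pics/s9.png

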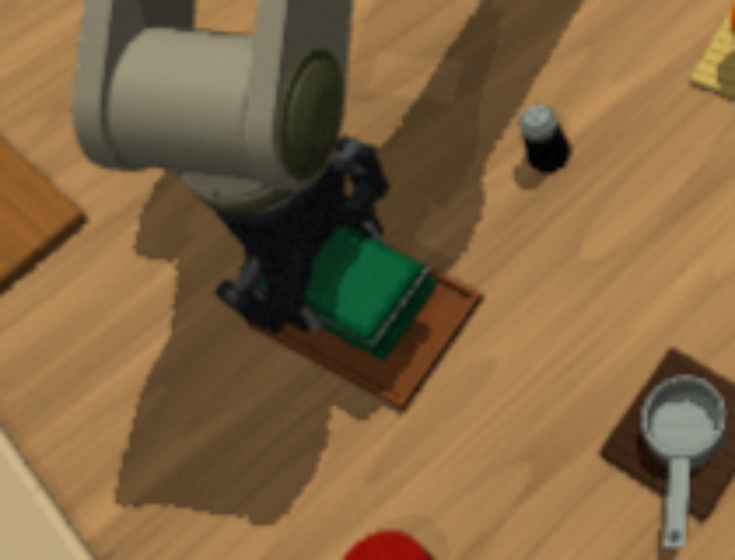

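Tray centre is about (395,-351), so a 3 mm correction along +y of the tool; the picture shows the tin aligned over the tray (360,300).

Emit:
move_arm:
  moves:
    - {"turn": [0, 0, 0], "translation": [0, 3, 10], "hand": 0.6}
    - {"turn": [0, 0, 0], "translation": [0, 0, 12], "hand": 0.6}
    - {"turn": [0, 0, 0], "translation": [0, 0, 8], "hand": 0.6}
    - {"turn": [0, 0, 0], "translation": [0, 0, 5], "hand": 0.6}
    - {"turn": [0, 0, 0], "translation": [0, 0, 3], "hand": 0.6}
    - {"turn": [0, 0, 0], "translation": [0, 0, 1], "hand": 0.6}
    - {"turn": [0, 0, 0], "translation": [0, 0, 0], "hand": 0.6}
    - {"turn": [0, 0, 0], "translation": [0, 0, 0], "hand": 0.6}

```text
time_s: 33.57
eef_pos: [395.0, -351.3, 38.5]
ee_rot: [0.0, -0.143, 0.99, -0.0]
force: [-0.2, -0.3, -2.0]
grip_width: 0.764
grip_force: 56.8
```

Emit:
move_arm:
  moves:
    - {"turn": [0, 0, 0], "translation": [0, 0, 1], "hand": 0.6}
    - {"turn": [0, 0, 0], "translation": [0, 0, 0], "hand": 0.6}
    - {"turn": [0, 0, 0], "translation": [0, 0, 0], "hand": 0.6}

```text
time_s: 33.82
eef_pos: [394.9, -351.1, 37.2]
ee_rot: [0.0, -0.143, 0.99, -0.0]
force: [-0.3, 0.4, -1.5]
grip_width: 0.764
grip_force: 56.8
```

Emit:
move_arm:
  moves:
    - {"turn": [0, 0, 0], "translation": [0, 0, 0.8], "hand": 0.6}
    - {"turn": [0, 0, 0], "translation": [0, 0, 0], "hand": 0.6}
    - {"turn": [0, 0, 0], "translation": [0, 0, 0], "hand": 0.6}

```text
time_s: 34.07
eef_pos: [394.9, -351.2, 36.4]
ee_rot: [0.0, -0.143, 0.99, -0.0]
force: [-0.8, -0.3, -1.0]
grip_width: 0.76
grip_force: 57.0
```

Emit:
move_arm:
  moves:
    - {"turn": [0, 0, 0], "translation": [0, 0, 0.5], "hand": 0.6}
    - {"turn": [0, 0, 0], "translation": [0, 0, 0], "hand": 0.6}
    - {"turn": [0, 0, 0], "translation": [0, 0, 0], "hand": 0.6}

```text
time_s: 34.32
eef_pos: [394.9, -351.2, 36.4]
ee_rot: [0.0, -0.143, 0.99, -0.0]
force: [-0.5, 1.4, 5.4]
grip_width: 0.764
grip_force: 57.6
```

Contact with the tray floor. Release and rise.

Emit:
move_arm:
  moves:
    - {"turn": [0, 0, 0], "translation": [0, 0, 0], "hand": 0.9}
    - {"turn": [0, 0, 0], "translation": [0, 0, 0], "hand": 1}
    - {"turn": [0, 0, 0], "translation": [0, 0, 0], "hand": 1}
    - {"turn": [0, 0, 0], "translation": [0, 0, 0], "hand": 1}
    - {"turn": [0, 0, 0], "translation": [0, 0, 0], "hand": 1}
    - {"turn": [0, 0, 0], "translation": [0, 0, -5], "hand": 1}
    - {"turn": [0, 0, 0], "translation": [0, 0, -20], "hand": 1}
    - {"turn": [0, 0, 0], "translation": [0, 0, -35], "hand": 1}
    - {"turn": [0, 0, 0], "translation": [0, 0, -40], "hand": 1}
    - {"turn": [0, 0, 0], "translation": [0, 0, -30], "hand": 1}

```text
time_s: 35.15
eef_pos: [395.0, -351.3, 169.0]
ee_rot: [0.001, -0.143, 0.99, -0.001]
force: [0.5, -0.5, 0.6]
grip_width: 1.003
grip_force: 0.0
```

Emit:
move_arm:
  moves:
    - {"turn": [0, 0, 0], "translation": [0, 0, -20], "hand": 1}
    - {"turn": [0, 0, 0], "translation": [0, 0, 0], "hand": 1}
    - {"turn": [0, 0, 0], "translation": [0, 0, 0], "hand": 1}
    - {"turn": [0, 0, 0], "translation": [0, 0, 0], "hand": 1}

```text
time_s: 35.48
eef_pos: [394.6, -350.7, 185.0]
ee_rot: [-0.0, -0.143, 0.99, 0.001]
force: [0.5, 0.2, 0.1]
grip_width: 0.996
grip_force: 0.0
```

```bash
python3 - <<'E'
from h import *
im,X,c=cap("scene"); cv2.imwrite("pics/s10.png",im)
im,X,c=cap("wrist"); Q=X.reshape(-1,3); d=np.hypot(Q[:,0]-395,Q[:,1]+351)
for a,b in((43,58),(9,17)):
    q=Q[(Q[:,2]>a)&(Q[:,2]<b)&(d<100)]; print(len(q),cv2.minAreaRect(q[:,:2].astype(np.float32)),np.percentile(q[:,2],[5,50,95]))
E
```

```text
11052 ((394.2340087890625, -351.3064270019531), (119.23127746582031, 66.16739654541016), 16.362911224365234) [49.27270409 50.67789314 51.80879407]
2659 ((394.1423645019531, -350.7130432128906), (151.57920837402344, 102.475341796875), 16.359647750854492) [10.52623181 13.19811016 14.43938588]
```

View pics/s10.png

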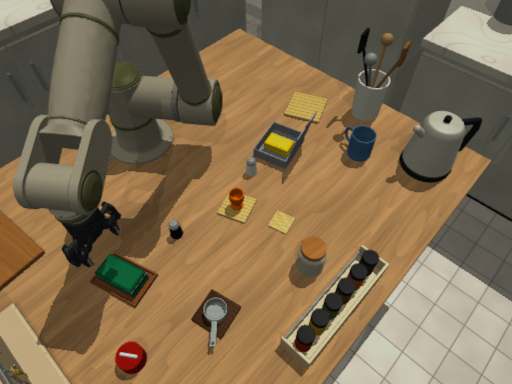

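The last picture shows the egg cup (237,200), measuring cup (215,308), yellow tin (279,145) and tea tin (123,273) all in place. Both shakers are still standing, and the hand is clear.

```bash
python3 -c "
from rig import finish_job; print(finish_job())"
```

```text
the job is handed in; nothing more can be done
None
```

The job is handed in: the egg cup, measuring cup, yellow tin and tea tin were set down in that order, upright and released in their places, both shakers are still standing, and the clock read about 35.5 s; no verdict came back from the judging.

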